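# Pack the grill pans and spice tins into a tower

### The arm

A 7-joint arm with a two-finger parallel gripper is mounted at the origin on the work surface. World frame = base frame: x ahead of the robot, y to its left, z up, the work surface at z = 0. Lengths are in m, angles in rad, forces in N, time in s.
With the tool pointing down it reaches from about 0.4 to 0.875 m from the base axis. Payload 6.5 kg.
Tool frame: the origin (TCP) lies at the very end of the fingers, on their centre line; the grasp point (between the pads) lies arm.grip_point_offset behind it (arm.grip_point_offset is the distance from the TCP to the grasp point, in m); z points along the fingers, y is the line along which they close (so a half turn about z gives the same grasp; the last joint's range is limited). The gripper opens to 88 mm and grips with 3 to 60 N. Pads are 18 mm wide; open, the fingers measure 123 mm over their backs; the gripper's body (75 mm by 187 mm) begins 45 mm behind the grasp point.
Start: joints at [-1.398, 0.536, -0.004, 1.538, 0.003, 1.067, -0.071], TCP at [0.154, 0.632, 0.239] pointing down, gripper open.
Joint ranges: [-2.7, 2.7], [-0.37, 2.16], [-1.27, 1.26], [0.24, 2.4], [-1.31, 4.45], [0.19, 1.91], [-2.76, 2.76]. Speed limits (rad/s): [2.39, 2.39, 3.14, 3.14, 3.14, 3.14, 3.14].

### API

Orientations are given as a unit quaternion [w, x, y, z].
In Python, from station import arm, viewer gives the robot as it stands. The module is installed in compiled form; this text tells all that it offers.
- The arm moves only by the shell command python3 -m crank 'ROWS'. ROWS is JSON, a list of rows, each an object of numbers: "tx", "ty", "tz": the shift along the tool's x, y, z in cm; "ax", "ay", "az": the turn, a rotation vector about the tool's x, y, z in degrees; "gripper": the opening, from 0 (shut) to 1 (fully open). In form: [{"tx": .., "ty": .., "tz": .., "ax": .., "ay": .., "az": .., "gripper": ..}, ...]. A call has 1 to 10 rows; each row shifts and turns the commanded pose from where the row before left it, along the tool's axes as they then stand; what a row does not reach is not made up. A row lasts 1/12 s, in which the tool goes at most 41.7 mm and 7.16 degrees, less where a joint would pass 70% of its speed; a pose out of reach is approached as far as the arm can. A call is refused whole if a number of a shift passes 4.17 or a number of a turn 7.16, either way. A call with a gripper value outside its range is refused whole. The fingers move at their own pace and stop on an object; the grip force is fixed at half the most. Time passes only in rows, so rows that do not move let the fingers close. It gives the time, the measured TCP pose, the force, the opening and the grip force at its end, in the units of the state.
- arm.state(): the state, without advancing time (a new reading comes with each control period).
- viewer.camera(name): name is "scene" or "top"; returns a dict with "img" (420x560x3 uint8, blue, green, red), "intrinsics" (3x3 intrinsics, pixels), "R" (3x3) and "t" (3): a world point X has camera coordinates R X + t. Camera axes: x right, y down, z forward; pixel columns grow to the right and rows downward; lengths in m; the calibration is good to about 2 mm. A picture is of the moment at which its call begins. There is no depth.
- arm.sign_off(): hands the job in; it is judged then, once.
The state is a dict: "time_s": time; "qpos": joint angles; "joint_velocities": joint speeds; "joint_torque": joint torques, N m; "tool_pos": TCP position; "ee_rot": TCP orientation; "contact_force": force on the tool from outside, world axes, zero at the start; "ft_torque": the same for the moment, N m; "finger_gap": finger opening in m; "gripper_force": force on a finger pad.
Only numpy, scipy, OpenCV 4.12 (cv2) and the standard library are available. Lean on these libraries where they do the work, as an engineer would, in place of code of your own. Each camera call takes 0.05 s, during which the arm holds its last target. There are 200 camera calls.

### The job

Pack up the grill things for the night: slide the black trivet along the shelf, without lifting it, fully home into the steel corner stop, and build a level tower of the three grill pans centred on it, each pan turned end for end from the one below so that its feet stand on that pan's rim and it does not nest. Stand every spice tin that is there upright in the two lower pans, so that each is covered by the pan above and the top pan stays empty. Leave everything else where it is.

Things in the scene. Friction and masses are not known exactly. Their poses are not given: they have to be found in the camera images.
- pan_a: Aluminium stack-nest grill pan, 196 x 152 mm over the rim, 50 high, 0.35 kg; pan_b and pan_c are alike. Origin: middle of its underside; x along its length, z up. Floor 3 mm thick. The ridge across its middle parts two compartments: floor 14 to 80 mm from the middle in x, 62 either way in y; walls flare to 88 and 70 at the rim. At the start pan_b lies nested in it.
- pan_a_ridge (a point): Middle of the top of pan_a's grip ridge, 44 mm above the underside. The ridge runs across the pan along y at x = 0: 10 mm thick with upright flanks from 22 to 44 mm above the underside, then a shoulder 18 mm thick flaring to 27 at the floor. Grip it from above, fingers closing along the pan's x, tips 25 mm or more above the underside.
- pan_a_tab (a point): Middle of the top of pan_a's flat hanging tab (50 mm wide, sticking out of the +x end rim to x = 114 mm), at x = 107, 50 above the underside. At this end the two feet, 14 mm wide under upright ribs, stand wide apart (y = +-48); at the other end close (y = +-18). Over each foot the end rim has a 22 mm slot.
- pan_b: Grill pan like pan_a, same origin and axes; at the start nested in pan_a, tab the same way: it lifts straight up and out. Nesting: set on a pan with the tabs the same way, the feet drop through the rim slots and the undersides come 22 mm apart.
- pan_b_ridge (a point): The same point on pan_b's grip ridge.
- pan_b_tab (a point): The same point on pan_b's hanging tab.
- pan_c: Grill pan like pan_a, same origin and axes; at the start alone on the shelf, turned any way. Stacking: turned end for end (tab over the tab-less end of the lower pan) the feet, 4 mm above the underside, stand on the lower rim; undersides are 46 mm apart, the floor 4 mm down inside the lower rim with 5 mm play each way. A tin below just clears it.
- pan_c_ridge (a point): The same point on pan_c's grip ridge.
- pan_c_tab (a point): The same point on pan_c's hanging tab.
- trivet: Black silicone trivet, a round disc 190 mm in diameter, 12 mm thick, upright edge, about 0.3 kg, loose. Origin: centre of its underside. It slides when pushed at the edge with about 3 N.
- home (a point): Where the trivet's centre lies, at shelf height, when home in the corner stop, touching both bars. Axes are the stop's: the bars' inner faces lie 95 mm from here in +x and +y. The stop is an L of two 10 mm square steel bars bolted flat on the shelf (10 mm high), each 130 mm long, running from the corner in -x and in -y of these axes.
- tin_1: A squat round stainless spice tin with a screw lid, 49 mm in diameter and 36 mm high, about 0.12 kg, standing upright. Origin: centre of its underside, z up. Two to four of these tins are there; an absent one reads None.
- tin_2: A spice tin exactly like tin_1; may be absent (None).
- tin_3: A spice tin exactly like tin_1; may be absent (None).
- tin_4: A spice tin exactly like tin_1; may be absent (None).
- canister: Bystander: tall lidded stainless canister, 108 mm in diameter, 154 mm high. Origin: centre of its underside.
- skewer_holder: Bystander: round bamboo holder, 72 mm in diameter, 115 mm high, with skewers reaching 200 mm. Origin: centre of its underside.
- mill: Bystander: dark wooden pepper mill, 48 mm in diameter, 134 mm high. Origin: centre of its underside.
- oil: Bystander: green glass oil bottle, 56 mm in diameter, 170 mm high. Origin: centre of its underside.
- tongs: Bystander: steel tongs lying flat, 200 mm long along x, 55 mm wide, 20 mm high. Origin: underside of the middle.
- lighter: Bystander: gas lighter lying flat, 162 mm long along x, 22 mm high, 22 mm wide. Origin: underside, near the middle.
There are look-alikes about, which are no part of the job. Several things look just like the trivet: the one meant starts farthest from the robot's base. What is shaped like the tin_1 but turquoise is not meant.

How it is judged:
By the outcome, as a careful person would: the job done as asked, in the order asked, and still so for the second after the job is handed in, with the robot touching nothing.
Of tin_1, tin_2, tin_3, tin_4 only 2 to 4 are there at a start; the rules pass over those that are not, and their reading is None.
At some moment in a run one of tin_1, tin_2, tin_3, tin_4 may be knocked a few centimetres aside while the robot is not near it.
Once in a run the grip may slacken for a moment while it holds something.
It also fails if it takes over 210 s, if anything falls off the work surface, if the arm or the gripper's body presses on something with over 40 N, if the wrist force passes 120 N, or if a joint passes its speed limit or range.

## Working session

There is one attempt and no reset: what is moved stays moved. The work goes in short steps, Python scripts to look and compute and a shell command to move; the robot and the scene stay as the last step left them, time stands still between calls to the robot, and variables do not carry over. Pictures are saved under pics/ and viewed, at most 14 in all, crops included, and the job is handed in when it is done.

```bash
mkdir -p pics; ls; python3 - <<'E'
from station import arm, viewer
import cv2
s=arm.state(); print(s, arm.grip_point_offset)
for n in("scene","top"):
    c=viewer.camera(n); cv2.imwrite(f"pics/{n}0.png",cv2.resize(c["img"],None,fx=1.42,fy=1.42,interpolation=cv2.INTER_CUBIC)); print(n,c["intrinsics"].tolist(),c["R"].tolist(),c["t"])
E
```

```text
pics
{'time_s': 0.0, 'qpos': array([-1.39822265,  0.53720478, -0.00444347,  1.538864  ,  0.00260847,
        1.06727734, -0.07119053]), 'joint_velocities': array([-0.00126636, -0.00063307, -0.0002446 ,  0.0003748 , -0.00018264,
        0.00112421,  0.00182099]), 'joint_torque': array([-4.12814802e-05, -5.70962727e+01,  9.91203524e-01, -2.51604670e+01,
       -5.61199395e-02,  1.79364311e-02,  1.68070583e-04]), 'tool_pos': array([0.15360349, 0.63095974, 0.23781756]), 'ee_rot': array([-3.77417863e-05,  1.19058883e-01,  9.92886811e-01, -8.73045341e-04]), 'contact_force': array([ 0.14418009, -0.01713403,  1.35392251]), 'ft_torque': array([0.0344252 , 0.00331415, 0.01996852]), 'gripper_force': 0.0, 'finger_gap': 0.0881448258990978} 0.0187
scene [[415.04117665132725, 0.0, 278.0798319489892], [0.0, 415.04117665132725, 212.318651546512], [0.0, 0.0, 1.0]] [[-0.4675712606738181, 0.8838763611305607, -0.011819239675009545], [0.7472320901949505, 0.3880723173920995, -0.5394850135609063], [-0.4722513309401912, -0.2610794030721772, -0.8419122434771298]] [ 0.217872   -0.33033781  1.38808554]
top [[520.2219203634044, 0.0, 283.2675570968101], [0.0, 520.2219203634044, 223.2108310072945], [0.0, 0.0, 1.0]] [[-0.05480744432880556, -0.9984888126491396, 0.004029275450560532], [-0.9714957417063069, 0.05239282679872173, -0.23119475674537152], [0.2306342730225871, -0.016585617701815034, -0.9728991465680255]] [0.03897477 0.49694887 1.58499287]
```

View pics/scene0.png

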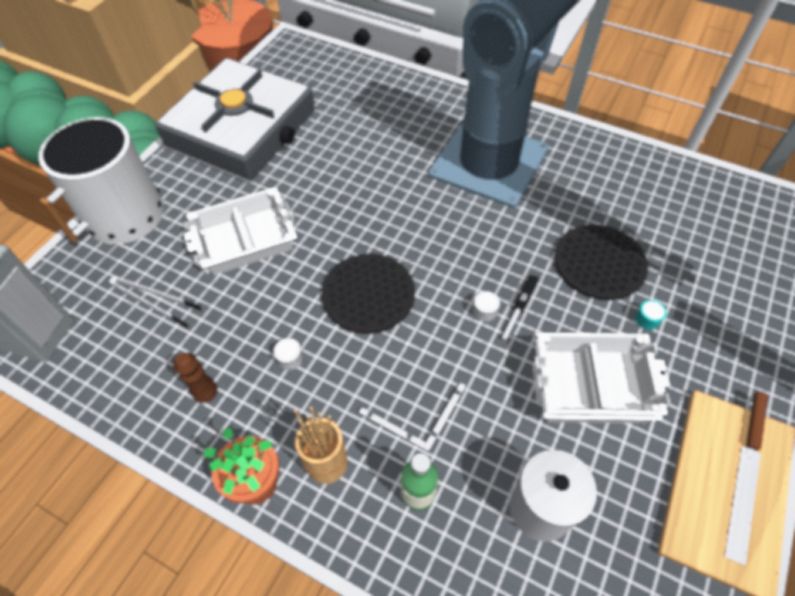

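View pics/top0.png

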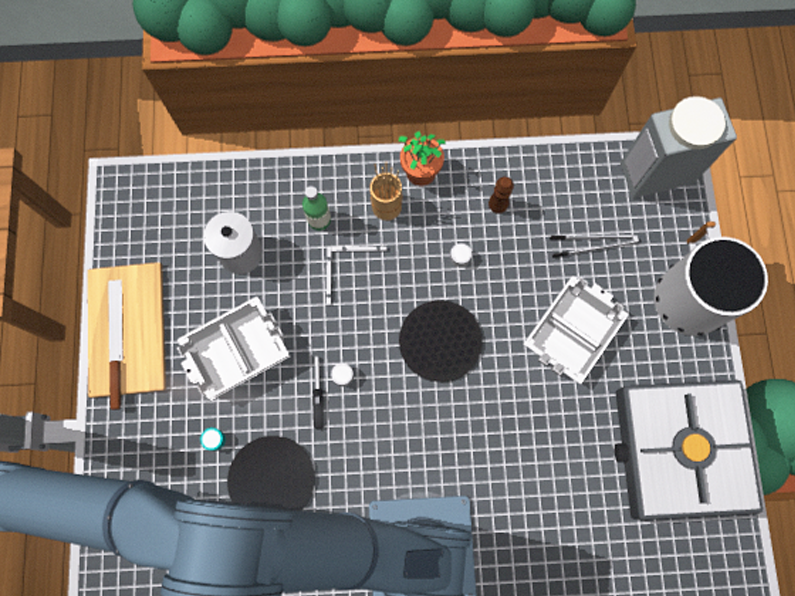

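```bash
cat > h.py <<'E'
import numpy as np, cv2
from station import arm, viewer
def cam(n): return viewer.camera(n)
def ray(c,uv,z):
    uv=np.atleast_2d(np.asarray(uv,float)); d=np.c_[uv,np.ones(len(uv))]@np.linalg.inv(c["intrinsics"]).T@c["R"]
    o=-c["R"].T@c["t"]; return (o+d*((z-o[2])/d[:,2])[:,None])[:,:2]
def proj(c,X):
    p=(np.atleast_2d(X)@c["R"].T+c["t"])@c["intrinsics"].T; return p[:,:2]/p[:,2:]
def rect(c,z,x0,x1,y0,y1,mm=1.0):
    """metric image of plane z: rows = x falling, cols = y falling, mm per px"""
    w=int((y1-y0)*1000/mm); h=int((x1-x0)*1000/mm)
    W=np.array([[x1,y1,z],[x1,y0,z],[x0,y0,z],[x0,y1,z]])
    H=cv2.getPerspectiveTransform(proj(c,W).astype(np.float32),np.float32([[0,0],[w,0],[w,h],[0,h]]))
    return cv2.warpPerspective(c["img"],H,(w,h),flags=cv2.INTER_CUBIC)
def blobs(c,mask,z,amin=40):
    out=[]
    for k in cv2.findContours(mask.astype(np.uint8),cv2.RETR_EXTERNAL,cv2.CHAIN_APPROX_NONE)[0]:
        a=cv2.contourArea(k)
        if a>amin:
            W=ray(c,k[:,0,:],z); r=cv2.minAreaRect((W*1000).astype(np.float32)); out.append((a,W,r))
    return out
def crop(c,u0,u1,v0,v1,f): return cv2.resize(c["img"][v0:v1,u0:u1],None,fx=f,fy=f,interpolation=cv2.INTER_CUBIC)
E
python3 - <<'E'
from h import *
c=cam("top"); s=cam("scene")
a=crop(c,115,215,200,290,4); b=crop(c,360,460,190,280,4)
d=crop(s,370,475,225,300,4)[:300,:400]; e=crop(s,125,225,125,200,4)
cv2.imwrite("pics/pans1.png",np.vstack([np.hstack([a,b])[:,:800],]))
cv2.imwrite("pics/pans2.png",np.vstack([np.hstack([d,e])]))
for n,k in(("top",c),("scene",s)):
    hsv=cv2.cvtColor(k["img"],cv2.COLOR_BGR2HSV); g=hsv[...,2]
    m=cv2.morphologyEx(((g>205)&(hsv[...,1]<60)).astype(np.uint8),cv2.MORPH_OPEN,np.ones((3,3)))
    for A,W,r in blobs(k,m,0.036,60):
        if A<3000: print(n,"white",A,np.round(W.mean(0)*1000),[np.round(x) for x in r[:2]],round(r[2]),)
    m=cv2.morphologyEx((g<48).astype(np.uint8),cv2.MORPH_OPEN,np.ones((5,5)))
    for A,W,r in blobs(k,m,0.012,1200): print(n,"dark",A,[np.round(x) for x in r[:2]])
E
```

```text
top white 177.5 [ -1. 724.] [array([ -0., 724.]), array([100.,  18.])] 3
top white 249.0 [ -53. -727.] [array([ -53., -727.]), array([ 17., 154.])] 90
top white 2735.5 [ 102. -601.] [array([ 110., -601.]), array([246., 128.])] 90
top white 102.5 [256. 441.] [array([256., 441.]), array([34., 34.])] 0
top white 2610.5 [ 254. -602.] [array([ 248., -601.]), array([130., 246.])] 0
top white 153.0 [384. 154.] [array([383., 153.]), array([41., 45.])] 88
top white 122.0 [411. 485.] [array([410., 488.]), array([72., 30.])] 27
top white 110.5 [ 360. -727.] [array([ 360., -727.]), array([78., 17.])] 0
top white 617.5 [ 393. -350.] [array([ 396., -350.]), array([119.,  74.])] 49
top white 638.0 [434. 411.] [array([433., 417.]), array([135.,  73.])] 27
top white 664.0 [462. 327.] [array([465., 330.]), array([114.,  81.])] 27
top white 638.5 [ 473. -408.] [array([ 477., -406.]), array([101.,  84.])] 51
top white 94.0 [ 533. -441.] [array([ 535., -442.]), array([59., 26.])] 51
top white 453.5 [534. 658.] [array([533., 659.]), array([185.,  29.])] 2
top white 135.0 [ 648. -131.] [array([ 648., -132.
[... 1526 characters left out ...]
50
scene white 530.0 [-198.  345.] [array([-198.,  333.]), array([ 20., 602.])] 0
scene white 1494.0 [ 213. -623.] [array([ 207., -624.]), array([131., 252.])] 0
scene white 634.0 [  54. -555.] [array([  65., -564.]), array([131., 131.])] 90
scene white 88.0 [-197. -217.] [array([-197., -218.]), array([ 18., 145.])] 0
scene white 169.0 [-196. -457.] [array([-196., -459.]), array([330.,  20.])] 90
scene white 590.0 [ -34. -700.] [array([ -47., -703.]), array([314.,  99.])] 1
scene white 238.5 [-332. -342.] [array([-337., -345.]), array([ 42., 248.])] 1
scene white 427.0 [-549.    9.] [array([-553.,    3.]), array([ 52., 285.])] 90
scene dark 1290.0 [array([ 405., -878.]), array([166., 169.])]
```

View pics/pans1.png

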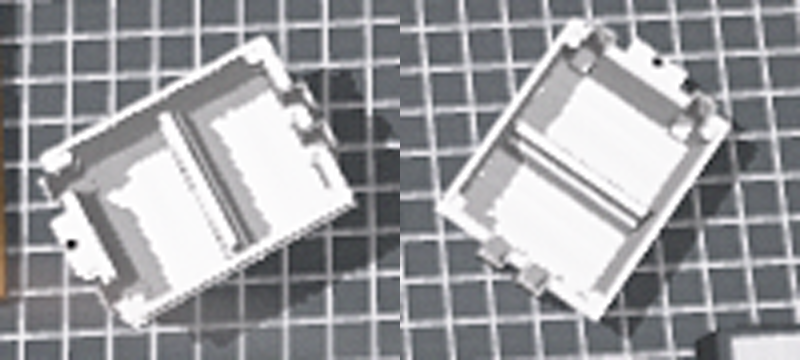

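View pics/pans2.png

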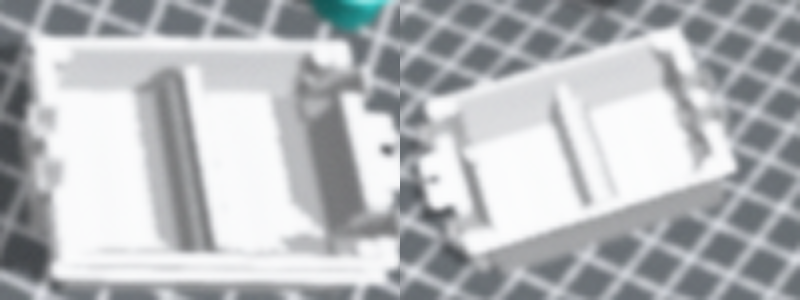

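```bash
python3 - <<'E'
from h import *
c=cam("top"); s=cam("scene")
def show(nm,k,P,f,u0,v0,z):
    P=np.array(P,float); uv=np.c_[u0+P[:,0]/f-.375,v0+P[:,1]/f-.375]; W=ray(k,uv,z)*1000; print(nm,np.round(W).tolist(),"ctr",np.round(W[:4].mean(0)),"sides",np.round(np.linalg.norm(np.roll(W[:4],-1,0)-W[:4],axis=1)))
    d=W[0]+W[1]-W[2]-W[3]; e=W[1]+W[2]-W[3]-W[0]; print(" ang",np.degrees(np.arctan2(d[1],d[0])).round(1),np.degrees(np.arctan2(e[1],e[0])).round(1))
show("nest",c,[(40,160),(135,327),(355,200),(265,40),(70,243)],4,115,200,.072)
show("nestsc",s,[(400,265),(350,42),(35,40),(55,275),(386,150)],4,370,225,.072)
show("c",c,[(175,22),(333,125),(200,318),(38,208),(257,62)],4,360,190,.05)
show("csc",s,[(30,105),(75,255),(335,170),(285,30),(33,178)],4,125,125,.05)
for n,k in(("top",c),("scene",s)):
    R=rect(k,.012,.40,.62,-.10,.12,.5); g=cv2.GaussianBlur(cv2.cvtColor(R,cv2.COLOR_BGR2GRAY),(0,0),5)
    m=(g<55).astype(np.uint8)
    for q in cv2.findContours(m,cv2.RETR_EXTERNAL,cv2.CHAIN_APPROX_NONE)[0]:
        if cv2.contourArea(q)>20000:
            (x,y),r=cv2.minEnclosingCircle(q); M=cv2.moments(q); print(n,"trivet",.62-M['m01']/M['m00']*.0005,.12-M['m10']/M['m00']*.0005,"r",r*.5,np.sqrt(cv2.contourArea(q)/np.pi)*.5, .62-y*.0005,.12-x*.0005)
A=rect(c,.01,.50,.70,.02,.22,.8);B=rect(s,.01,.50,.70,.02,.22,.8)
cv2.imwrite("pics/bar.png",cv2.resize(np.hstack([A,B]),(800,400)))
E
```

```text
nest [[469.0, 507.0], [335.0, 433.0], [425.0, 263.0], [556.0, 332.0], [403.0, 483.0]] ctr [446. 384.] sides [153. 191. 148. 196.]
 ang 117.1 -151.8
nestsc [[474.0, 512.0], [339.0, 447.0], [430.0, 270.0], [573.0, 336.0], [404.0, 486.0]] ctr [454. 391.] sides [150. 199. 158. 202.]
 ang 118.2 -154.8
c [[572.0, -379.0], [481.0, -496.0], [332.0, -373.0], [426.0, -255.0], [535.0, -441.0]] ctr [ 453. -376.] sides [148. 192. 151. 192.]
 ang -40.0 -128.4
csc [[484.0, -485.0], [579.0, -368.0], [431.0, -247.0], [332.0, -357.0], [538.0, -439.0]] ctr [ 456. -365.] sides [151. 192. 148. 198.]
 ang -39.7 49.4
top trivet 0.46644284996882523 -0.04552922813461868 r 87.10057067871094 68.56441438758615 0.47050000000000003 -0.047000000000000014
scene trivet 0.4704509010072395 -0.04388407695939567 r 87.62175750732422 71.10803430013739 0.47225 -0.048500000000000015
```

View pics/bar.png

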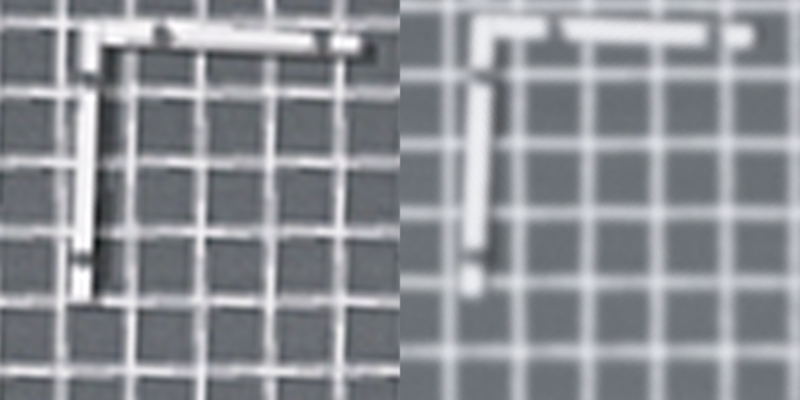

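```bash
cat >> h.py <<'E'
from scipy.spatial.transform import Rotation as Ro
def plan(*wps, s=None):
    """wps: (x,y,z,yaw of tool y in deg or None). Prints, per leg, the turn (done first) then the shift in tool axes, cm"""
    s=s or arm.state(); p=np.array(s["tool_pos"]); q=np.array(s["ee_rot"]); R=Ro.from_quat(q[[1,2,3,0]]).as_matrix()
    yaw=np.degrees(np.arctan2(R[1,1],R[0,1])); print("at",p.round(4),"yaw",yaw.round(1),"tilt",np.degrees(R[:2,2]).round(2),"q7",s["qpos"][6].round(2),"t",round(s["time_s"],1),"gap",s["finger_gap"].round(4),"F",np.round(s["contact_force"],1))
    for x,y,z,w in wps:
        az=0
        if w is not None: az=-((w-yaw+180)%360-180); yaw=w
        a=np.radians(yaw); Y=np.array([np.cos(a),np.sin(a),0]); X=np.array([-np.sin(a),np.cos(a),0])
        X=np.cross(Y,[0,0,-1]); d=np.array([x,y,z])-p; p=np.array([x,y,z])
        print(f" az {az:.1f}  tx {d@X*100:.2f} ty {d@Y*100:.2f} tz {-d[2]*100:.2f}")
E
python3 - <<'E'
from h import *
plan((.42,.35,.24,None),(.386,-.146,.24,-41),(.386,-.146,.005,None),(.581-.092*np.cos(.855),.080-.092*np.sin(.855),.005,None))
E
```

```text
Traceback (most recent call last):
  File "h.py", line 27, in plan
    yaw=np.degrees(np.arctan2(R[1,1],R[0,1])); print("at",p.round(4),"yaw",yaw.round(1),"tilt",np.degrees(R[:2,2]).round(2),"q7",s["qpos"][6].round(2),"t",round(s["time_s"],1),"gap",s["finger_gap"].round(4),"F",np.round(s["contact_force"],1))
                                                                                                                                                                                      ^^^^^^^^^^^^^^^^^^^^^
AttributeError: 'float' object has no attribute 'round'
```

```bash
sed -i 's/s\["finger_gap"\].round(4)/round(float(s["finger_gap"]),4)/' h.py
python3 - <<'E'
from h import *
plan((.42,.35,.24,None),(.386,-.146,.24,-41),(.386,-.146,.005,None),(.581-.092*np.cos(.855),.080-.092*np.sin(.855),.005,None))
E
```

```text
at [0.1537 0.6314 0.2384] yaw 76.3 tilt [-0.   -0.03] q7 -0.07 t 0.3 gap 0.0882 F [-1.  -0.3  0.3]
 az 0.0  tx -32.53 ty -21.04 tz -0.16
 az 117.3  tx -39.66 ty 29.97 tz -0.00
 az 0.0  tx 0.00 ty 0.00 tz 23.50
 az 0.0  tx 20.65 ty -0.11 tz -0.00
```

```bash
python3 -m crank '[{"tx":-3.25,"ty":-2.1},{"tx":-3.25,"ty":-2.1},{"tx":-3.25,"ty":-2.1},{"tx":-3.25,"ty":-2.1},{"tx":-3.25,"ty":-2.1},{"tx":-3.25,"ty":-2.1},{"tx":-3.25,"ty":-2.1},{"tx":-3.25,"ty":-2.1},{"tx":-3.25,"ty":-2.1},{"tx":-3.25,"ty":-2.1}]'
python3 -m crank '[{"az":6.9},{"az":6.9},{"az":6.9},{"az":6.9},{"az":6.9},{"az":6.9},{"az":6.9},{"az":6.9},{"az":6.9}]'
python3 -m crank '[{"az":6.9},{"az":6.9},{"az":6.9},{"az":6.9},{"az":6.9},{"az":6.9},{"az":6.9},{"az":6.9}]'
python3 -m crank '[{"tx":-3.05,"ty":2.3},{"tx":-3.05,"ty":2.3},{"tx":-3.05,"ty":2.3},{"tx":-3.05,"ty":2.3},{"tx":-3.05,"ty":2.3},{"tx":-3.05,"ty":2.3},{"tx":-3.05,"ty":2.3}]'
python3 -m crank '[{"tx":-3.05,"ty":2.3},{"tx":-3.05,"ty":2.3},{"tx":-3.05,"ty":2.3},{"tx":-3.05,"ty":2.3},{"tx":-3.05,"ty":2.3},{"tx":-3.05,"ty":2.3},{},{}]'
python3 -c "
from h import *
plan((.386,-.146,.005,-41),(.581-.092*np.cos(.855),.080-.092*np.sin(.855),.005,None))"
```

```text
at [0.1537 0.6314 0.2384] yaw 76.3 tilt [-0.   -0.03] q7 -0.07 t 0.3 gap 0.0882 F [-1.  -0.3  0.3]
 az 117.3  tx -43.43 ty 68.53 tz 23.34
 az 0.0  tx 20.65 ty -0.11 tz -0.00$[0]: bad value
$[0]: bad value
$[0]: bad value
$[0]: bad value
$[0]: bad value
```

```bash
python3 -m crank '[{"tx":-3.25,"ty":-2.1,"tz":0,"ax":0,"ay":0,"az":0,"gripper":1}]'
```

```text
time_s: 0.38
tool_pos: [0.1729, 0.6078, 0.2384]
ee_rot: [-0.003, 0.114, 0.993, 0.001]
contact_force: [-1.3, 0.6, 0.3]
finger_gap: 0.0881
gripper_force: 0.0
```

```bash
python3 -m crank '[{"tx":-3.25,"ty":-2.1,"tz":0,"ax":0,"ay":0,"az":0,"gripper":1},{"tx":-3.25,"ty":-2.1,"tz":0,"ax":0,"ay":0,"az":0,"gripper":1},{"tx":-3.25,"ty":-2.1,"tz":0,"ax":0,"ay":0,"az":0,"gripper":1},{"tx":-3.25,"ty":-2.1,"tz":0,"ax":0,"ay":0,"az":0,"gripper":1},{"tx":-3.25,"ty":-2.1,"tz":0,"ax":0,"ay":0,"az":0,"gripper":1},{"tx":-3.25,"ty":-2.1,"tz":0,"ax":0,"ay":0,"az":0,"gripper":1},{"tx":-3.25,"ty":-2.1,"tz":0,"ax":0,"ay":0,"az":0,"gripper":1},{"tx":-3.25,"ty":-2.1,"tz":0,"ax":0,"ay":0,"az":0,"gripper":1},{"tx":-3.25,"ty":-2.1,"tz":0,"ax":0,"ay":0,"az":0,"gripper":1}]' >/dev/null
python3 -m crank '[{"tx":0,"ty":0,"tz":0,"ax":0,"ay":0,"az":6.9,"gripper":1},{"tx":0,"ty":0,"tz":0,"ax":0,"ay":0,"az":6.9,"gripper":1},{"tx":0,"ty":0,"tz":0,"ax":0,"ay":0,"az":6.9,"gripper":1},{"tx":0,"ty":0,"tz":0,"ax":0,"ay":0,"az":6.9,"gripper":1},{"tx":0,"ty":0,"tz":0,"ax":0,"ay":0,"az":6.9,"gripper":1},{"tx":0,"ty":0,"tz":0,"ax":0,"ay":0,"az":6.9,"gripper":1},{"tx":0,"ty":0,"tz":0,"ax":0,"ay":0,"az":6.9,"gripper":1},{"tx":0,"ty":0,"tz":0,"ax":0,"ay":0,"az":6.9,"gripper":1},{"tx":0,"ty":0,"tz":0,"ax":0,"ay":0,"az":6.9,"gripper":1}]' >/dev/null
python3 -m crank '[{"tx":0,"ty":0,"tz":0,"ax":0,"ay":0,"az":6.9,"gripper":1},{"tx":0,"ty":0,"tz":0,"ax":0,"ay":0,"az":6.9,"gripper":1},{"tx":0,"ty":0,"tz":0,"ax":0,"ay":0,"az":6.9,"gripper":1},{"tx":0,"ty":0,"tz":0,"ax":0,"ay":0,"az":6.9,"gripper":1},{"tx":0,"ty":0,"tz":0,"ax":0,"ay":0,"az":6.9,"gripper":1},{"tx":0,"ty":0,"tz":0,"ax":0,"ay":0,"az":6.9,"gripper":1},{"tx":0,"ty":0,"tz":0,"ax":0,"ay":0,"az":6.9,"gripper":1},{"tx":0,"ty":0,"tz":0,"ax":0,"ay":0,"az":6.9,"gripper":1}]' >/dev/null
python3 -m crank '[{"tx":-3.3,"ty":2.5,"tz":0,"ax":0,"ay":0,"az":0,"gripper":1},{"tx":-3.3,"ty":2.5,"tz":0,"ax":0,"ay":0,"az":0,"gripper":1},{"tx":-3.3,"ty":2.5,"tz":0,"ax":0,"ay":0,"az":0,"gripper":1},{"tx":-3.3,"ty":2.5,"tz":0,"ax":0,"ay":0,"az":0,"gripper":1},{"tx":-3.3,"ty":2.5,"tz":0,"ax":0,"ay":0,"az":0,"gripper":1},{"tx":-3.3,"ty":2.5,"tz":0,"ax":0,"ay":0,"az":0,"gripper":1},{"tx":-3.3,"ty":2.5,"tz":0,"ax":0,"ay":0,"az":0,"gripper":1},{"tx":-3.3,"ty":2.5,"tz":0,"ax":0,"ay":0,"az":0,"gripper":1},{"tx":-3.3,"ty":2.5,"tz":0,"ax":0,"ay":0,"az":0,"gripper":1},{"tx":-3.3,"ty":2.5,"tz":0,"ax":0,"ay":0,"az":0,"gripper":1}]' >/dev/null
python3 -c "
from h import *
plan((.386,-.146,.005,-41),(.581-.092*np.cos(.855),.080-.092*np.sin(.855),.005,None))"
```

```text
at [ 0.3917 -0.0641  0.239 ] yaw -41.0 tilt [0.07 0.06] q7 -0.54 t 3.4 gap 0.0879 F [ 1.1  0.8 -0.4]
 az 0.0  tx -6.55 ty 4.94 tz 23.40
 az 0.0  tx 20.65 ty -0.11 tz -0.00
```

```bash
python3 -m crank '[{"tx":-3.3,"ty":2.5,"tz":0,"ax":0,"ay":0,"az":0,"gripper":1},{"tx":-3.3,"ty":2.5,"tz":0,"ax":0,"ay":0,"az":0,"gripper":1},{"tx":0,"ty":0,"tz":4,"ax":0,"ay":0,"az":0,"gripper":1},{"tx":0,"ty":0,"tz":4,"ax":0,"ay":0,"az":0,"gripper":1},{"tx":0,"ty":0,"tz":4,"ax":0,"ay":0,"az":0,"gripper":1},{"tx":0,"ty":0,"tz":4,"ax":0,"ay":0,"az":0,"gripper":1},{"tx":0,"ty":0,"tz":4,"ax":0,"ay":0,"az":0,"gripper":1},{"tx":0,"ty":0,"tz":2,"ax":0,"ay":0,"az":0,"gripper":1},{"tx":0,"ty":0,"tz":1.3,"ax":0,"ay":0,"az":0,"gripper":1},{"tx":0,"ty":0,"tz":0,"ax":0,"ay":0,"az":0,"gripper":1}]'
python3 -c "
from h import *
plan((.386,-.146,.005,-41),(.581-.092*np.cos(.855),.080-.092*np.sin(.855),.005,None))"
```

```text
time_s: 4.22
tool_pos: [0.3852, -0.1448, 0.0037]
ee_rot: [-0.001, 0.91, 0.415, -0.001]
contact_force: [0.0, 0.3, 0.4]
finger_gap: 0.0883
gripper_force: 0.0
at [ 0.3852 -0.1448  0.0037] yaw -41.0 tilt [-0.21  0.07] q7 0.25 t 4.2 gap 0.0883 F [0.  0.3 0.4]
 az -0.0  tx -0.04 ty 0.14 tz -0.13
 az 0.0  tx 20.65 ty -0.11 tz -0.00
```

```bash
python3 -m crank '[{"tx":1,"ty":0,"tz":0,"ax":0,"ay":0,"az":0,"gripper":1},{"tx":1,"ty":0,"tz":0,"ax":0,"ay":0,"az":0,"gripper":1},{"tx":0.5,"ty":0,"tz":0,"ax":0,"ay":0,"az":0,"gripper":1},{"tx":0.5,"ty":0,"tz":0,"ax":0,"ay":0,"az":0,"gripper":1},{"tx":0.5,"ty":0,"tz":0,"ax":0,"ay":0,"az":0,"gripper":1},{"tx":0.5,"ty":0,"tz":0,"ax":0,"ay":0,"az":0,"gripper":1},{"tx":0.8,"ty":0,"tz":0,"ax":0,"ay":0,"az":0,"gripper":1},{"tx":0.8,"ty":0,"tz":0,"ax":0,"ay":0,"az":0,"gripper":1},{"tx":0.8,"ty":0,"tz":0,"ax":0,"ay":0,"az":0,"gripper":1},{"tx":0.8,"ty":0,"tz":0,"ax":0,"ay":0,"az":0,"gripper":1}]'
python3 -m crank '[{"tx":1,"ty":0,"tz":0,"ax":0,"ay":0,"az":0,"gripper":1},{"tx":1,"ty":0,"tz":0,"ax":0,"ay":0,"az":0,"gripper":1},{"tx":1,"ty":0,"tz":0,"ax":0,"ay":0,"az":0,"gripper":1},{"tx":1,"ty":0,"tz":0,"ax":0,"ay":0,"az":0,"gripper":1},{"tx":1,"ty":0,"tz":0,"ax":0,"ay":0,"az":0,"gripper":1},{"tx":1,"ty":0,"tz":0,"ax":0,"ay":0,"az":0,"gripper":1},{"tx":1,"ty":0,"tz":0,"ax":0,"ay":0,"az":0,"gripper":1},{"tx":0.8,"ty":0,"tz":0,"ax":0,"ay":0,"az":0,"gripper":1},{"tx":0.8,"ty":0,"tz":0,"ax":0,"ay":0,"az":0,"gripper":1},{"tx":0.6,"ty":0,"tz":0,"ax":0,"ay":0,"az":0,"gripper":1}]'
python3 -m crank '[{"tx":0.4,"ty":0,"tz":0,"ax":0,"ay":0,"az":0,"gripper":1},{"tx":0.4,"ty":0,"tz":0,"ax":0,"ay":0,"az":0,"gripper":1},{"tx":0.4,"ty":0,"tz":0,"ax":0,"ay":0,"az":0,"gripper":1},{"tx":0.3,"ty":0,"tz":0,"ax":0,"ay":0,"az":0,"gripper":1}]'
python3 - <<'E'
from h import *
plan((.581-.092*np.cos(.855),.080-.092*np.sin(.855),.005,None))
c=cam("top");s=cam("scene")
A=rect(c,.012,.46,.70,-.04,.20,.6);B=rect(s,.012,.46,.70,-.04,.20,.6)
cv2.imwrite("pics/tr1.png",np.hstack([A,B]))
E
```

```text
time_s: 5.05
tool_pos: [0.4344, -0.0902, 0.0058]
ee_rot: [0.0, 0.91, 0.415, -0.0]
contact_force: [-2.1, -1.9, 3.5]
finger_gap: 0.0884
gripper_force: 1.7
time_s: 5.88
tool_pos: [0.4948, -0.0203, 0.0057]
ee_rot: [-0.0, 0.91, 0.415, 0.0]
contact_force: [-1.9, -2.7, 2.4]
finger_gap: 0.0879
gripper_force: 1.7
time_s: 6.22
tool_pos: [0.5042, -0.0098, 0.0057]
ee_rot: [-0.0, 0.91, 0.415, -0.0]
contact_force: [-2.2, -1.7, 1.3]
finger_gap: 0.0881
gripper_force: 1.6
at [ 0.5042 -0.0098  0.0057] yaw -41.0 tilt [-0.  0.] q7 -0.12 t 6.2 gap 0.0881 F [-2.2 -1.7  1.3]
 az 0.0  tx 2.61 ty -0.09 tz 0.07
```

View pics/tr1.png

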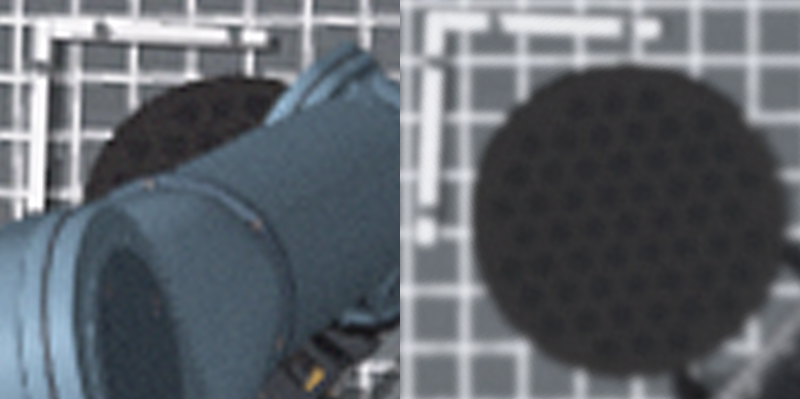

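```bash
python3 -m crank '[{"tx":0.5,"ty":0,"tz":0,"ax":0,"ay":0,"az":0,"gripper":1},{"tx":0.5,"ty":0,"tz":0,"ax":0,"ay":0,"az":0,"gripper":1},{"tx":0.5,"ty":0,"tz":0,"ax":0,"ay":0,"az":0,"gripper":1},{"tx":0.4,"ty":0,"tz":0,"ax":0,"ay":0,"az":0,"gripper":1},{"tx":0.3,"ty":0,"tz":0,"ax":0,"ay":0,"az":0,"gripper":1},{"tx":0.1,"ty":0,"tz":0,"ax":0,"ay":0,"az":0,"gripper":1}]'
python3 -m crank '[{"tx":0.15,"ty":0,"tz":0,"ax":0,"ay":0,"az":0,"gripper":1},{"tx":0,"ty":0,"tz":0,"ax":0,"ay":0,"az":0,"gripper":1}]'
python3 -m crank '[{"tx":0.15,"ty":0,"tz":0,"ax":0,"ay":0,"az":0,"gripper":1},{"tx":0,"ty":0,"tz":0,"ax":0,"ay":0,"az":0,"gripper":1}]'
```

```text
time_s: 6.82
tool_pos: [0.5196, 0.0081, 0.0057]
ee_rot: [-0.0, 0.91, 0.415, 0.0]
contact_force: [-1.3, -0.8, 0.7]
finger_gap: 0.0883
gripper_force: 1.1
time_s: 6.98
tool_pos: [0.5202, 0.0088, 0.0057]
ee_rot: [-0.0, 0.91, 0.415, 0.0]
contact_force: [-1.5, -0.4, -0.2]
finger_gap: 0.088
gripper_force: 0.7
time_s: 7.15
tool_pos: [0.5212, 0.0098, 0.0057]
ee_rot: [-0.0, 0.91, 0.415, 0.0]
contact_force: [-0.5, -0.3, 1.2]
finger_gap: 0.0881
gripper_force: 0.9
```

```bash
python3 -m crank '[{"tx":0.2,"ty":0,"tz":0,"ax":0,"ay":0,"az":0,"gripper":1},{"tx":0,"ty":0,"tz":0,"ax":0,"ay":0,"az":0,"gripper":1}]' | sed -n 2,4p
python3 -m crank '[{"tx":0.2,"ty":0,"tz":0,"ax":0,"ay":0,"az":0,"gripper":1},{"tx":0,"ty":0,"tz":0,"ax":0,"ay":0,"az":0,"gripper":1}]'| sed -n 2,4p
python3 -m crank '[{"tx":0.1,"ty":0,"tz":0,"ax":0,"ay":0,"az":0,"gripper":1},{"tx":0,"ty":0,"tz":0,"ax":0,"ay":0,"az":0,"gripper":1}]'| sed -n 2,4p
```

```text
tool_pos: [0.5222, 0.0109, 0.0057]
ee_rot: [0.0, 0.91, 0.415, -0.0]
contact_force: [-2.1, -1.0, 2.1]
tool_pos: [0.5225, 0.0111, 0.0056]
ee_rot: [0.0, 0.91, 0.414, -0.001]
contact_force: [-4.4, -4.7, 3.2]
tool_pos: [0.5226, 0.0112, 0.0056]
ee_rot: [0.001, 0.91, 0.414, -0.002]
contact_force: [-6.4, -7.2, 4.3]
```

```bash
python3 -m crank '[{"tx":0.2,"ty":0,"tz":0,"ax":0,"ay":0,"az":0,"gripper":1},{"tx":0,"ty":0,"tz":0,"ax":0,"ay":0,"az":0,"gripper":1}]'| sed -n 2,4p
python3 -m crank '[{"tx":-0.5,"ty":0,"tz":0,"ax":0,"ay":0,"az":0,"gripper":1},{"tx":-1,"ty":0,"tz":0,"ax":0,"ay":0,"az":0,"gripper":1},{"tx":-2,"ty":0,"tz":0,"ax":0,"ay":0,"az":0,"gripper":1},{"tx":0,"ty":0,"tz":-3,"ax":0,"ay":0,"az":0,"gripper":1},{"tx":0,"ty":0,"tz":-4,"ax":0,"ay":0,"az":0,"gripper":1},{"tx":0,"ty":0,"tz":-4,"ax":0,"ay":0,"az":0,"gripper":1},{"tx":0,"ty":0,"tz":-4,"ax":0,"ay":0,"az":0,"gripper":1},{"tx":0,"ty":0,"tz":0,"ax":0,"ay":0,"az":0,"gripper":1}]' >/dev/null
python3 - <<'E'
from h import *
plan((.450,.388,.155,None),(.45,.388,.155,117.5),(.45,.388,.048,None))
E
```

```text
tool_pos: [0.5228, 0.0114, 0.0055]
ee_rot: [0.001, 0.91, 0.414, -0.003]
contact_force: [-8.9, -9.6, 6.7]
at [ 0.507  -0.0117  0.1619] yaw -41.0 tilt [0.63 0.13] q7 -0.31 t 8.5 gap 0.0881 F [ 1.3  0.  -0. ]
 az 0.0  tx 26.42 ty -30.53 tz 0.69
 az -158.5  tx 0.00 ty 0.00 tz -0.00
 az 0.0  tx 0.00 ty 0.00 tz 10.70
```

```bash
python3 -m crank '[{"tx":2.64,"ty":-3.05,"tz":0,"ax":0,"ay":0,"az":0,"gripper":1},{"tx":2.64,"ty":-3.05,"tz":0,"ax":0,"ay":0,"az":0,"gripper":1},{"tx":2.64,"ty":-3.05,"tz":0,"ax":0,"ay":0,"az":0,"gripper":1},{"tx":2.64,"ty":-3.05,"tz":0,"ax":0,"ay":0,"az":0,"gripper":1},{"tx":2.64,"ty":-3.05,"tz":0,"ax":0,"ay":0,"az":0,"gripper":1},{"tx":2.64,"ty":-3.05,"tz":0,"ax":0,"ay":0,"az":0,"gripper":1},{"tx":2.64,"ty":-3.05,"tz":0,"ax":0,"ay":0,"az":0,"gripper":1},{"tx":2.64,"ty":-3.05,"tz":0,"ax":0,"ay":0,"az":0,"gripper":1},{"tx":2.64,"ty":-3.05,"tz":0,"ax":0,"ay":0,"az":0,"gripper":1},{"tx":2.64,"ty":-3.05,"tz":0,"ax":0,"ay":0,"az":0,"gripper":1}]' >/dev/null
python3 -m crank '[{"tx":0,"ty":0,"tz":0,"ax":0,"ay":0,"az":7.16,"gripper":1},{"tx":0,"ty":0,"tz":0,"ax":0,"ay":0,"az":7.16,"gripper":1},{"tx":0,"ty":0,"tz":0,"ax":0,"ay":0,"az":7.16,"gripper":1},{"tx":0,"ty":0,"tz":0,"ax":0,"ay":0,"az":0,"gripper":1},{"tx":0,"ty":0,"tz":0,"ax":0,"ay":0,"az":0,"gripper":1}]' >/dev/null
python3 - <<'E'
from h import *
plan((.45,.388,.048,-62.5))
c=cam("top");s=cam("scene")
A=rect(c,.072,.30,.60,.22,.55,.75);B=rect(s,.072,.30,.60,.22,.55,.75)
C=rect(c,.012,.46,.70,-.04,.20,.6)
cv2.imwrite("pics/n1.png",np.hstack([B,C])[:600,:840][:, :800]); cv2.imwrite("pics/n1top.png",A)
E
```

```text
at [0.4454 0.3881 0.1554] yaw -62.2 tilt [-0.    0.01] q7 -1.35 t 9.7 gap 0.0883 F [ 0.2 -0.2 -1. ]
 az 0.3  tx 0.41 ty 0.22 tz 10.74Traceback (most recent call last):
  File "<stdin>", line 6, in <module>
    return _nx.concatenate(arrs, 1, dtype=dtype, casting=casting)
           ~~~~~~~~~~~~~~~^^^^^^^^^^^^^^^^^^^^^^^^^^^^^^^^^^^^^^^
ValueError: all the input array dimensions except for the concatenation axis must match exactly, but along dimension 0, the array at index 0 has size 400 and the array at index 1 has size 399
```

```bash
python3 - <<'E'
from h import *
c=cam("top");s=cam("scene")
B=rect(s,.072,.30,.60,.22,.52,.75)[:399]
C=rect(c,.012,.46,.70,-.04,.20,.6)[:399]
cv2.imwrite("pics/n2.png",np.hstack([B,C]))
E
```

```text
(no output)
```

View pics/n2.png

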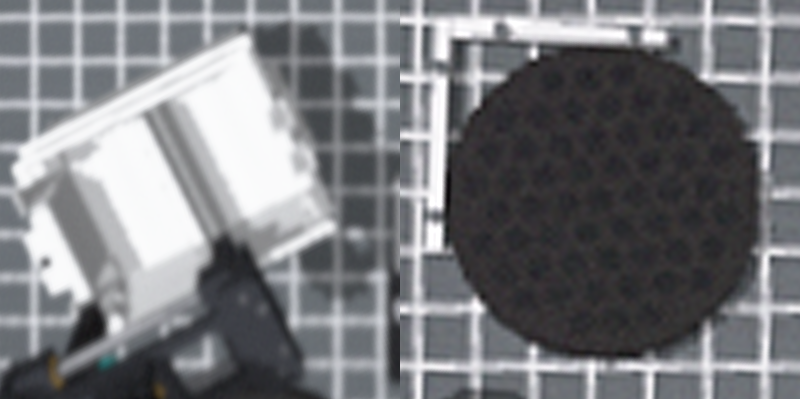

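```bash
python3 -m crank '[{"tx":0.4,"ty":0.2,"tz":2,"ax":0,"ay":0,"az":0.3,"gripper":1},{"tx":0,"ty":0,"tz":3,"ax":0,"ay":0,"az":0,"gripper":1},{"tx":0,"ty":0,"tz":3,"ax":0,"ay":0,"az":0,"gripper":1},{"tx":0,"ty":0,"tz":1.5,"ax":0,"ay":0,"az":0,"gripper":1},{"tx":0,"ty":0,"tz":0.8,"ax":0,"ay":0,"az":0,"gripper":1},{"tx":0,"ty":0,"tz":0.4,"ax":0,"ay":0,"az":0,"gripper":1},{"tx":0,"ty":0,"tz":0,"ax":0,"ay":0,"az":0,"gripper":1}]' | sed -n 2,4p
python3 -m crank '[{"tx":0,"ty":0,"tz":0,"ax":0,"ay":0,"az":0,"gripper":0},{"tx":0,"ty":0,"tz":0,"ax":0,"ay":0,"az":0,"gripper":0},{"tx":0,"ty":0,"tz":0,"ax":0,"ay":0,"az":0,"gripper":0},{"tx":0,"ty":0,"tz":0,"ax":0,"ay":0,"az":0,"gripper":0},{"tx":0,"ty":0,"tz":0,"ax":0,"ay":0,"az":0,"gripper":0},{"tx":0,"ty":0,"tz":0,"ax":0,"ay":0,"az":0,"gripper":0}]'
python3 -m crank '[{"tx":0,"ty":0,"tz":0,"ax":0,"ay":0,"az":0,"gripper":0},{"tx":0,"ty":0,"tz":0,"ax":0,"ay":0,"az":0,"gripper":0},{"tx":0,"ty":0,"tz":0,"ax":0,"ay":0,"az":0,"gripper":0},{"tx":0,"ty":0,"tz":0,"ax":0,"ay":0,"az":0,"gripper":0}]'
```

```text
tool_pos: [0.4504, 0.388, 0.0489]
ee_rot: [-0.0, 0.972, 0.236, 0.0]
contact_force: [-0.0, 0.3, -0.7]
time_s: 11.02
tool_pos: [0.4501, 0.3881, 0.049]
ee_rot: [-0.0, 0.972, 0.236, 0.0]
contact_force: [-0.3, -0.4, 0.0]
finger_gap: 0.0503
gripper_force: 0.0
time_s: 11.35
tool_pos: [0.4501, 0.388, 0.0487]
ee_rot: [0.0, 0.972, 0.235, 0.0]
contact_force: [0.2, 0.2, -0.4]
finger_gap: 0.0235
gripper_force: 0.0
```

```bash
python3 -m crank '[{"tx":0,"ty":0,"tz":0,"ax":0,"ay":0,"az":0,"gripper":0},{"tx":0,"ty":0,"tz":0,"ax":0,"ay":0,"az":0,"gripper":0},{"tx":0,"ty":0,"tz":0,"ax":0,"ay":0,"az":0,"gripper":0},{"tx":0,"ty":0,"tz":0,"ax":0,"ay":0,"az":0,"gripper":0},{"tx":0,"ty":0,"tz":0,"ax":0,"ay":0,"az":0,"gripper":0}]'
python3 -m crank '[{"tx":0,"ty":0,"tz":-0.4,"ax":0,"ay":0,"az":0,"gripper":0},{"tx":0,"ty":0,"tz":-0.8,"ax":0,"ay":0,"az":0,"gripper":0},{"tx":0,"ty":0,"tz":-1,"ax":0,"ay":0,"az":0,"gripper":0},{"tx":0,"ty":0,"tz":-1,"ax":0,"ay":0,"az":0,"gripper":0},{"tx":0,"ty":0,"tz":-1,"ax":0,"ay":0,"az":0,"gripper":0},{"tx":0,"ty":0,"tz":-1.4,"ax":0,"ay":0,"az":0,"gripper":0},{"tx":0,"ty":0,"tz":-1.4,"ax":0,"ay":0,"az":0,"gripper":0},{"tx":0,"ty":0,"tz":0,"ax":0,"ay":0,"az":0,"gripper":0}]'
python3 - <<'E'
from h import *
plan((.582,.081,.120,None),(.582,.081,.120,-90),(.582,.081,.040,None))
c=cam("top");cv2.imwrite("pics/l1.png",np.hstack([crop(c,100,280,160,310,2.2),crop(cam("scene"),330,510,190,340,2.2)]))
E
```

```text
time_s: 11.77
tool_pos: [0.4502, 0.3877, 0.0487]
ee_rot: [0.0, 0.972, 0.235, 0.0]
contact_force: [-0.2, -1.3, 0.4]
finger_gap: 0.0096
gripper_force: 30.0
time_s: 12.43
tool_pos: [0.4518, 0.3889, 0.1222]
ee_rot: [-0.001, 0.972, 0.235, 0.002]
contact_force: [1.2, 0.9, -3.9]
finger_gap: 0.0099
gripper_force: 30.0
at [0.4518 0.3889 0.1222] yaw -62.8 tilt [0.21 0.19] q7 -1.32 t 12.4 gap 0.0099 F [ 1.2  0.9 -3.9]
 az 0.0  tx -2.51 ty 33.34 tz 0.22
 az 27.2  tx 0.00 ty 0.00 tz -0.00
 az 0.0  tx 0.00 ty 0.00 tz 8.00
```

View pics/l1.png

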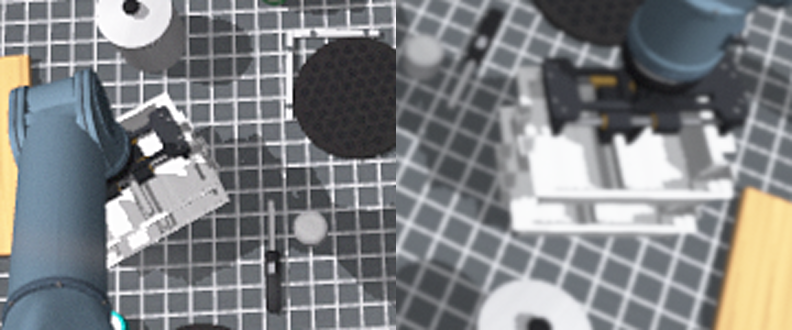

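```bash
python3 -m crank '[{"tx":-0.25,"ty":2,"tz":0,"ax":0,"ay":0,"az":0,"gripper":0},{"tx":-0.25,"ty":3.5,"tz":0,"ax":0,"ay":0,"az":0,"gripper":0},{"tx":-0.25,"ty":3.5,"tz":0,"ax":0,"ay":0,"az":0,"gripper":0},{"tx":-0.25,"ty":3.5,"tz":0,"ax":0,"ay":0,"az":0,"gripper":0},{"tx":-0.25,"ty":3.5,"tz":0,"ax":0,"ay":0,"az":0,"gripper":0},{"tx":-0.25,"ty":3.5,"tz":0,"ax":0,"ay":0,"az":0,"gripper":0},{"tx":-0.25,"ty":3.5,"tz":0,"ax":0,"ay":0,"az":0,"gripper":0},{"tx":-0.25,"ty":3.5,"tz":0,"ax":0,"ay":0,"az":0,"gripper":0},{"tx":-0.25,"ty":3.5,"tz":0,"ax":0,"ay":0,"az":0,"gripper":0},{"tx":-0.25,"ty":3.3,"tz":0,"ax":0,"ay":0,"az":0,"gripper":0}]' >/dev/null
python3 -m crank '[{"tx":0,"ty":0,"tz":0,"ax":0,"ay":0,"az":6.8,"gripper":0},{"tx":0,"ty":0,"tz":0,"ax":0,"ay":0,"az":6.8,"gripper":0},{"tx":0,"ty":0,"tz":0,"ax":0,"ay":0,"az":6.8,"gripper":0},{"tx":0,"ty":0,"tz":0,"ax":0,"ay":0,"az":6.8,"gripper":0},{"tx":0,"ty":0,"tz":0,"ax":0,"ay":0,"az":0,"gripper":0},{"tx":0,"ty":0,"tz":0,"ax":0,"ay":0,"az":0,"gripper":0}]'
python3 - <<'E'
from h import *
plan((.582,.081,.040,-90))
c=cam("top");cv2.imwrite("pics/p1.png",np.hstack([crop(c,190,370,130,290,2.2),crop(cam("scene"),200,380,120,280,2.2)]))
E
```

```text
time_s: 13.87
tool_pos: [0.5797, 0.0805, 0.118]
ee_rot: [0.0, 1.0, 0.002, -0.001]
contact_force: [-0.3, -0.1, -3.3]
finger_gap: 0.0099
gripper_force: 30.1
at [0.5797 0.0805 0.118 ] yaw -89.7 tilt [-0.07 -0.05] q7 -1.15 t 13.9 gap 0.0099 F [-0.3 -0.1 -3.3]
 az 0.3  tx 0.23 ty -0.05 tz 7.80
```

View pics/p1.png

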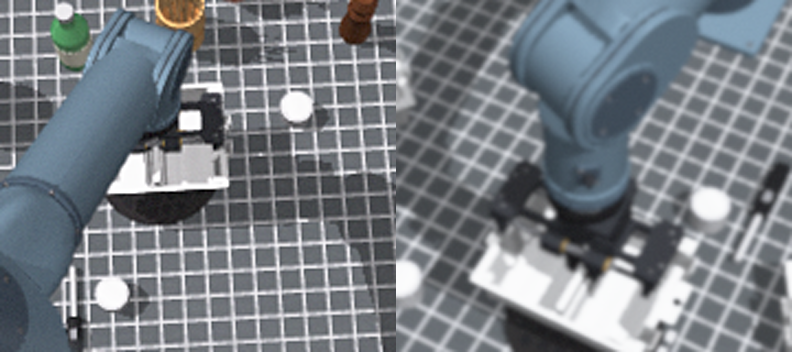

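```bash
python3 -m crank '[{"tx":0.23,"ty":-0.05,"tz":2,"ax":0,"ay":0,"az":0.3,"gripper":0},{"tx":0,"ty":0,"tz":2,"ax":0,"ay":0,"az":0,"gripper":0},{"tx":0,"ty":0,"tz":1.6,"ax":0,"ay":0,"az":0,"gripper":0},{"tx":0,"ty":0,"tz":1.0,"ax":0,"ay":0,"az":0,"gripper":0},{"tx":0,"ty":0,"tz":0.6,"ax":0,"ay":0,"az":0,"gripper":0},{"tx":0,"ty":0,"tz":0.3,"ax":0,"ay":0,"az":0,"gripper":0},{"tx":0,"ty":0,"tz":0,"ax":0,"ay":0,"az":0,"gripper":0}]' | sed -n 2,4p
python3 -m crank '[{"tx":0,"ty":0,"tz":0.2,"ax":0,"ay":0,"az":0,"gripper":0},{"tx":0,"ty":0,"tz":0,"ax":0,"ay":0,"az":0,"gripper":0}]' | sed -n 2,4p
python3 -m crank '[{"tx":0,"ty":0,"tz":0.2,"ax":0,"ay":0,"az":0,"gripper":0},{"tx":0,"ty":0,"tz":0,"ax":0,"ay":0,"az":0,"gripper":0}]' | sed -n 2,4p
```

```text
tool_pos: [0.5826, 0.0808, 0.0436]
ee_rot: [0.0, 1.0, -0.002, -0.0]
contact_force: [-0.3, -0.8, -3.1]
tool_pos: [0.583, 0.081, 0.0422]
ee_rot: [-0.0, 1.0, -0.002, 0.0]
contact_force: [0.4, -0.5, -3.9]
tool_pos: [0.5827, 0.0811, 0.0399]
ee_rot: [-0.0, 1.0, -0.002, 0.0]
contact_force: [0.3, -0.7, -4.1]
```

```bash
python3 -m crank '[{"tx":0,"ty":0,"tz":0.1,"ax":0,"ay":0,"az":0,"gripper":0},{"tx":0,"ty":0,"tz":0,"ax":0,"ay":0,"az":0,"gripper":0}]' | sed -n 2,4p
python3 -m crank '[{"tx":0,"ty":0,"tz":0.1,"ax":0,"ay":0,"az":0,"gripper":0},{"tx":0,"ty":0,"tz":0,"ax":0,"ay":0,"az":0,"gripper":0}]' | sed -n 2,4p
python3 -m crank '[{"tx":0,"ty":0,"tz":0.05,"ax":0,"ay":0,"az":0,"gripper":0},{"tx":0,"ty":0,"tz":0,"ax":0,"ay":0,"az":0,"gripper":0}]' | sed -n 2,4p
```

```text
tool_pos: [0.5828, 0.0811, 0.039]
ee_rot: [-0.0, 1.0, -0.002, 0.0]
contact_force: [-0.4, 0.0, -0.6]
tool_pos: [0.5828, 0.081, 0.039]
ee_rot: [-0.001, 1.0, -0.002, 0.0]
contact_force: [-4.9, 1.4, 10.9]
tool_pos: [0.5828, 0.081, 0.039]
ee_rot: [-0.001, 1.0, -0.002, 0.0]
contact_force: [-6.5, 1.3, 15.7]
```

```bash
python3 -m crank '[{"tx":0,"ty":0,"tz":0,"ax":0,"ay":0,"az":0,"gripper":0.6},{"tx":0,"ty":0,"tz":0,"ax":0,"ay":0,"az":0,"gripper":0.6},{"tx":0,"ty":0,"tz":0,"ax":0,"ay":0,"az":0,"gripper":0.6},{"tx":0,"ty":0,"tz":-1,"ax":0,"ay":0,"az":0,"gripper":1},{"tx":0,"ty":0,"tz":-2,"ax":0,"ay":0,"az":0,"gripper":1},{"tx":0,"ty":0,"tz":-3,"ax":0,"ay":0,"az":0,"gripper":1},{"tx":0,"ty":0,"tz":-4,"ax":0,"ay":0,"az":0,"gripper":1},{"tx":0,"ty":0,"tz":-1,"ax":0,"ay":0,"az":0,"gripper":1},{"tx":0,"ty":0,"tz":0,"ax":0,"ay":0,"az":0,"gripper":1}]' >/dev/null
python3 - <<'E'
from h import *
plan((.651,-.128,.15,None),(.651,-.128,.15,0))
E
```

```text
at [0.5849 0.0807 0.151 ] yaw -90.3 tilt [0.35 0.06] q7 -1.18 t 16.1 gap 0.0675 F [0.5 1.1 0.4]
 az 0.0  tx 6.71 ty 20.84 tz 0.10
 az -90.3  tx 0.00 ty 0.00 tz -0.00
```

```bash
python3 -m crank '[{"tx":1.12,"ty":3.47,"tz":0,"ax":0,"ay":0,"az":0,"gripper":1},{"tx":1.12,"ty":3.47,"tz":0,"ax":0,"ay":0,"az":0,"gripper":1},{"tx":1.12,"ty":3.47,"tz":0,"ax":0,"ay":0,"az":0,"gripper":1},{"tx":1.12,"ty":3.47,"tz":0,"ax":0,"ay":0,"az":0,"gripper":1},{"tx":1.12,"ty":3.47,"tz":0,"ax":0,"ay":0,"az":0,"gripper":1},{"tx":1.12,"ty":3.47,"tz":0,"ax":0,"ay":0,"az":0,"gripper":1}]' >/dev/null
python3 -m crank '[{"tx":0,"ty":0,"tz":0,"ax":0,"ay":0,"az":-6.95,"gripper":1},{"tx":0,"ty":0,"tz":0,"ax":0,"ay":0,"az":-6.95,"gripper":1},{"tx":0,"ty":0,"tz":0,"ax":0,"ay":0,"az":-6.95,"gripper":1},{"tx":0,"ty":0,"tz":0,"ax":0,"ay":0,"az":-6.95,"gripper":1},{"tx":0,"ty":0,"tz":0,"ax":0,"ay":0,"az":-6.95,"gripper":1},{"tx":0,"ty":0,"tz":0,"ax":0,"ay":0,"az":-6.95,"gripper":1},{"tx":0,"ty":0,"tz":0,"ax":0,"ay":0,"az":-6.95,"gripper":1}]' >/dev/null
python3 -m crank '[{"tx":0,"ty":0,"tz":0,"ax":0,"ay":0,"az":-6.95,"gripper":1},{"tx":0,"ty":0,"tz":0,"ax":0,"ay":0,"az":-6.95,"gripper":1},{"tx":0,"ty":0,"tz":0,"ax":0,"ay":0,"az":-6.95,"gripper":1},{"tx":0,"ty":0,"tz":0,"ax":0,"ay":0,"az":-6.95,"gripper":1},{"tx":0,"ty":0,"tz":0,"ax":0,"ay":0,"az":-6.95,"gripper":1},{"tx":0,"ty":0,"tz":0,"ax":0,"ay":0,"az":-6.95,"gripper":1},{"tx":0,"ty":0,"tz":0,"ax":0,"ay":0,"az":0,"gripper":1},{"tx":0,"ty":0,"tz":0,"ax":0,"ay":0,"az":0,"gripper":1}]' >/dev/null
python3 - <<'E'
from h import *
plan((.651,-.128,.008,0))
c=cam("top");s=cam("scene")
for n,k in(("top",c),("scene",s)):
    hsv=cv2.cvtColor(k["img"],cv2.COLOR_BGR2HSV); g=hsv[...,2]
    m=cv2.morphologyEx(((g>195)&(hsv[...,1]<60)).astype(np.uint8),cv2.MORPH_OPEN,np.ones((3,3)))
    for A,W,r in blobs(k,m,0.036,60):
        if min(r[1])>30 and max(r[1])<60: print(n,"tin",A,[np.round(x) for x in r[:2]])
A=rect(c,.062,.47,.69,-.05,.23,.7);B=rect(s,.062,.47,.69,-.05,.23,.7)
cv2.imwrite("pics/b1.png",np.hstack([A,B]))
E
```

```text
at [ 0.6483 -0.1275  0.1465] yaw -0.1 tilt [-0.06  0.04] q7 0.43 t 17.9 gap 0.0884 F [-0.1 -0.4 -0.8]
 az -0.1  tx -0.05 ty 0.27 tz 13.85
top tin 104.5 [array([256., 441.]), array([35., 34.])]
top tin 121.5 [array([383., 156.]), array([35., 45.])]
scene tin 226.0 [array([ 651., -126.]), array([47., 48.])]
scene tin 128.0 [array([257., 445.]), array([37., 37.])]
scene tin 201.5 [array([386., 158.]), array([48., 48.])]
```

View pics/b1.png

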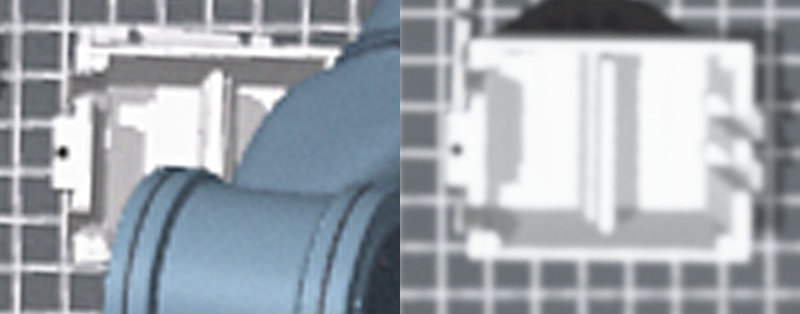

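```bash
python3 -m crank '[{"tx":0.1,"ty":0.15,"tz":4,"ax":0,"ay":0,"az":0,"gripper":1},{"tx":0,"ty":0,"tz":4,"ax":0,"ay":0,"az":0,"gripper":1},{"tx":0,"ty":0,"tz":3,"ax":0,"ay":0,"az":0,"gripper":1},{"tx":0,"ty":0,"tz":1.5,"ax":0,"ay":0,"az":0,"gripper":1},{"tx":0,"ty":0,"tz":1.2,"ax":0,"ay":0,"az":0,"gripper":1},{"tx":0,"ty":0,"tz":0,"ax":0,"ay":0,"az":0,"gripper":1}]' | sed -n 2,4p
python3 -m crank '[{"tx":0,"ty":0,"tz":0,"ax":0,"ay":0,"az":0,"gripper":0},{"tx":0,"ty":0,"tz":0,"ax":0,"ay":0,"az":0,"gripper":0},{"tx":0,"ty":0,"tz":0,"ax":0,"ay":0,"az":0,"gripper":0},{"tx":0,"ty":0,"tz":0,"ax":0,"ay":0,"az":0,"gripper":0},{"tx":0,"ty":0,"tz":0,"ax":0,"ay":0,"az":0,"gripper":0},{"tx":0,"ty":0,"tz":0,"ax":0,"ay":0,"az":0,"gripper":0},{"tx":0,"ty":0,"tz":0,"ax":0,"ay":0,"az":0,"gripper":0},{"tx":0,"ty":0,"tz":0,"ax":0,"ay":0,"az":0,"gripper":0},{"tx":0,"ty":0,"tz":0,"ax":0,"ay":0,"az":0,"gripper":0}]'
```

```text
tool_pos: [0.6492, -0.1263, 0.0084]
ee_rot: [-0.001, 0.707, 0.707, -0.001]
contact_force: [0.6, -0.1, 0.7]
time_s: 19.23
tool_pos: [0.6506, -0.1265, 0.0106]
ee_rot: [0.0, 0.707, 0.708, 0.0]
contact_force: [-0.4, 0.5, 3.6]
finger_gap: 0.0463
gripper_force: 35.8
```

```bash
python3 -m crank '[{"tx":0,"ty":0,"tz":0,"ax":0,"ay":0,"az":0,"gripper":0}]'
python3 - <<'E'
from h import *
s=cam("scene")
p=proj(s,[[.65,-.127,.03]])[0].astype(int); print(p)
cv2.imwrite("pics/t2.png",crop(s,p[0]-50,p[0]+50,p[1]-40,p[1]+40,6))
E
```

```text
time_s: 19.32
tool_pos: [0.6506, -0.1265, 0.0106]
ee_rot: [0.0, 0.707, 0.708, 0.0]
contact_force: [-1.3, -0.3, 4.9]
finger_gap: 0.0464
gripper_force: 35.8
[202 246]
```

View pics/t2.png

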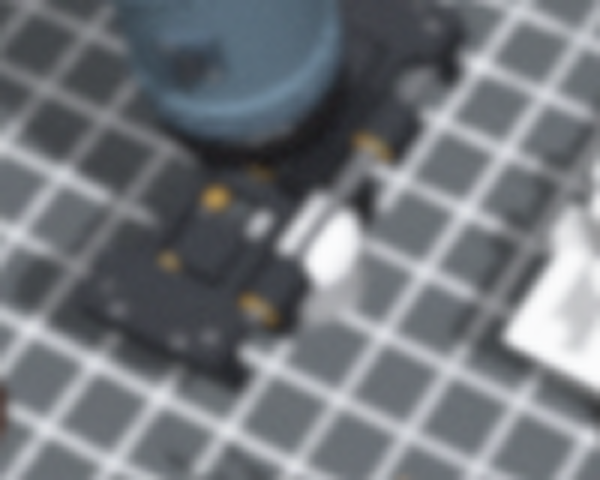

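```bash
python3 -m crank '[{"tx":0,"ty":0,"tz":-0.5,"ax":0,"ay":0,"az":0,"gripper":0},{"tx":0,"ty":0,"tz":-0.5,"ax":0,"ay":0,"az":0,"gripper":0},{"tx":0,"ty":0,"tz":-1,"ax":0,"ay":0,"az":0,"gripper":0},{"tx":0,"ty":0,"tz":0,"ax":0,"ay":0,"az":0,"gripper":0},{"tx":0,"ty":0,"tz":0,"ax":0,"ay":0,"az":0,"gripper":0}]'
python3 - <<'E'
from h import *
s=cam("scene");c=cam("top")
p=proj(s,[[.65,-.127,.05]])[0].astype(int); print(p)
q=proj(c,[[.65,-.127,.05]])[0].astype(int)
cv2.imwrite("pics/t3.png",np.hstack([crop(s,p[0]-40,p[0]+25,p[1]-35,p[1]+35,6),crop(c,q[0]-35,q[0]+30,q[1]-35,q[1]+35,6)]))
E
```

```text
time_s: 19.78
tool_pos: [0.6509, -0.1267, 0.0312]
ee_rot: [0.001, 0.707, 0.708, 0.0]
contact_force: [0.1, -0.2, -1.5]
finger_gap: 0.0463
gripper_force: 36.1
[201 242]
```

View pics/t3.png

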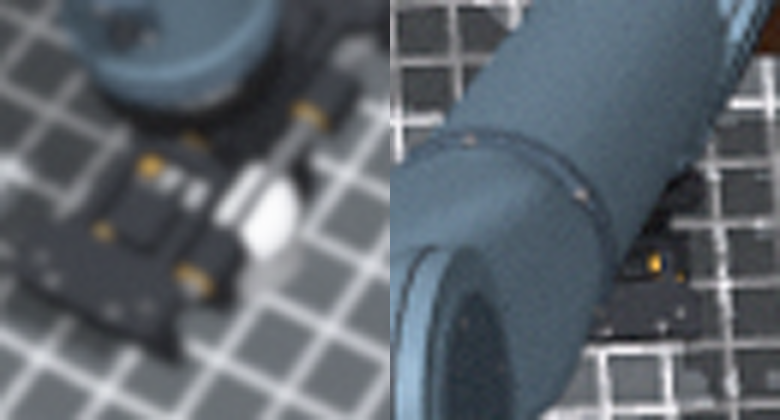

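```bash
python3 - <<'E'
from h import *
plan((.651,-.127,.105,None),(.5835,.034,.105,0),(.5835,.034,.0256,None))
c=cam("top"); print(ray(c,np.array([[385,215],[320,228],[492,210]])/1.42,0.0).round(3))
E
```

```text
at [ 0.6502 -0.1264  0.0302] yaw 0.1 tilt [-0.    0.01] q7 0.49 t 19.9 gap 0.0465 F [-0.   0.3 -1.9]
 az 0.0  tx -0.06 ty 0.08 tz -7.48
 az 0.1  tx 16.10 ty -6.75 tz -0.00
 az 0.0  tx 0.00 ty 0.00 tz 7.94
[[ 0.764  0.038]
 [ 0.739  0.194]
 [ 0.763 -0.218]]
```

```bash
python3 -m crank '[{"tx":0,"ty":0,"tz":-3.5,"ax":0,"ay":0,"az":0,"gripper":0},{"tx":0,"ty":0,"tz":-4,"ax":0,"ay":0,"az":0,"gripper":0},{"tx":3.22,"ty":-1.35,"tz":0,"ax":0,"ay":0,"az":0,"gripper":0},{"tx":3.22,"ty":-1.35,"tz":0,"ax":0,"ay":0,"az":0,"gripper":0},{"tx":3.22,"ty":-1.35,"tz":0,"ax":0,"ay":0,"az":0,"gripper":0},{"tx":3.22,"ty":-1.35,"tz":0,"ax":0,"ay":0,"az":0,"gripper":0},{"tx":3.22,"ty":-1.35,"tz":0,"ax":0,"ay":0,"az":0,"gripper":0},{"tx":0,"ty":0,"tz":0,"ax":0,"ay":0,"az":0,"gripper":0},{"tx":0,"ty":0,"tz":0,"ax":0,"ay":0,"az":0,"gripper":0}]' 
python3 - <<'E'
from h import *
plan((.5835,.034,.0256,0))
E
```

```text
time_s: 20.68
tool_pos: [0.5817, 0.0373, 0.1048]
ee_rot: [-0.001, 0.705, 0.709, 0.0]
contact_force: [1.0, -0.9, -0.5]
finger_gap: 0.0464
gripper_force: 36.1
at [0.5817 0.0373 0.1048] yaw 0.4 tilt [-0.07  0.07] q7 0.22 t 20.7 gap 0.0464 F [ 1.  -0.9 -0.5]
 az 0.4  tx -0.33 ty 0.18 tz 7.92
```

```bash
python3 -m crank '[{"tx":-0.33,"ty":0.18,"tz":1.5,"ax":0,"ay":0,"az":0.4,"gripper":0},{"tx":0,"ty":0,"tz":2,"ax":0,"ay":0,"az":0,"gripper":0},{"tx":0,"ty":0,"tz":2,"ax":0,"ay":0,"az":0,"gripper":0},{"tx":0,"ty":0,"tz":1.2,"ax":0,"ay":0,"az":0,"gripper":0},{"tx":0,"ty":0,"tz":0.6,"ax":0,"ay":0,"az":0,"gripper":0},{"tx":0,"ty":0,"tz":0,"ax":0,"ay":0,"az":0,"gripper":0}]' | sed -n 2,6p
python3 -m crank '[{"tx":0,"ty":0,"tz":0.2,"ax":0,"ay":0,"az":0,"gripper":0},{"tx":0,"ty":0,"tz":0,"ax":0,"ay":0,"az":0,"gripper":0}]' | sed -n 2,4p
python3 -m crank '[{"tx":0,"ty":0,"tz":0.2,"ax":0,"ay":0,"az":0,"gripper":0},{"tx":0,"ty":0,"tz":0,"ax":0,"ay":0,"az":0,"gripper":0}]' | sed -n 2,4p
python3 -m crank '[{"tx":0,"ty":0,"tz":0.1,"ax":0,"ay":0,"az":0,"gripper":0},{"tx":0,"ty":0,"tz":0,"ax":0,"ay":0,"az":0,"gripper":0}]' | sed -n 2,4p
```

```text
tool_pos: [0.5836, 0.0296, 0.0305]
ee_rot: [-0.001, 0.71, 0.705, -0.001]
contact_force: [-0.4, 0.2, -0.3]
finger_gap: 0.0467
gripper_force: 36.1
tool_pos: [0.585, 0.0306, 0.0307]
ee_rot: [0.0, 0.709, 0.705, 0.0]
contact_force: [0.1, -0.7, -1.0]
tool_pos: [0.5848, 0.0311, 0.0287]
ee_rot: [0.0, 0.709, 0.705, 0.0]
contact_force: [0.5, 0.1, -1.2]
tool_pos: [0.5845, 0.0312, 0.0274]
ee_rot: [0.0, 0.709, 0.705, 0.0]
contact_force: [-1.2, 0.2, -1.7]
```

```bash
python3 -m crank '[{"tx":0.1,"ty":0,"tz":0.1,"ax":0,"ay":0,"az":0,"gripper":0},{"tx":0,"ty":0,"tz":0,"ax":0,"ay":0,"az":0,"gripper":0}]' | sed -n 2,4p
python3 -m crank '[{"tx":0,"ty":0,"tz":0.1,"ax":0,"ay":0,"az":0,"gripper":0},{"tx":0,"ty":0,"tz":0,"ax":0,"ay":0,"az":0,"gripper":0}]' | sed -n 2,4p
python3 -m crank '[{"tx":0,"ty":0,"tz":0.1,"ax":0,"ay":0,"az":0,"gripper":0},{"tx":0,"ty":0,"tz":0,"ax":0,"ay":0,"az":0,"gripper":0}]' | sed -n 2,4p
```

```text
tool_pos: [0.5844, 0.0324, 0.0262]
ee_rot: [-0.0, 0.709, 0.705, 0.0]
contact_force: [-0.9, 0.4, -1.1]
tool_pos: [0.5845, 0.0323, 0.0256]
ee_rot: [-0.0, 0.709, 0.705, 0.0]
contact_force: [-1.8, 0.5, 3.8]
tool_pos: [0.5845, 0.0323, 0.0255]
ee_rot: [-0.0, 0.709, 0.705, 0.0]
contact_force: [-4.5, 1.1, 13.6]
```

```bash
python3 -m crank '[{"tx":0,"ty":0,"tz":-0.1,"ax":0,"ay":0,"az":0,"gripper":0},{"tx":0,"ty":0,"tz":0,"ax":0,"ay":0,"az":0,"gripper":0.75},{"tx":0,"ty":0,"tz":0,"ax":0,"ay":0,"az":0,"gripper":0.75},{"tx":0,"ty":0,"tz":0,"ax":0,"ay":0,"az":0,"gripper":0.75},{"tx":0,"ty":0,"tz":0,"ax":0,"ay":0,"az":0,"gripper":0.75},{"tx":0,"ty":0,"tz":-1,"ax":0,"ay":0,"az":0,"gripper":0.75},{"tx":0,"ty":0,"tz":-2,"ax":0,"ay":0,"az":0,"gripper":0.75},{"tx":0,"ty":0,"tz":-4,"ax":0,"ay":0,"az":0,"gripper":0.75},{"tx":0,"ty":0,"tz":-4,"ax":0,"ay":0,"az":0,"gripper":1},{"tx":0,"ty":0,"tz":0,"ax":0,"ay":0,"az":0,"gripper":1}]' | sed -n 2,6p
python3 - <<'E'
from h import *
plan((.3845,.1565,.13,0))
for n in("top","scene"):
    k=cam(n); hsv=cv2.cvtColor(k["img"],cv2.COLOR_BGR2HSV); g=hsv[...,2]
    m=cv2.morphologyEx(((g>195)&(hsv[...,1]<60)).astype(np.uint8),cv2.MORPH_OPEN,np.ones((3,3)))
    for A,W,r in blobs(k,m,0.036,60):
        if min(r[1])>30 and max(r[1])<60: print(n,"tin",A,[np.round(x) for x in r[:2]])
E
```

```text
tool_pos: [0.589, 0.0315, 0.1428]
ee_rot: [0.004, 0.709, 0.705, 0.004]
contact_force: [1.9, -0.7, 0.2]
finger_gap: 0.0776
gripper_force: 0.0
at [0.589  0.0315 0.1428] yaw -0.4 tilt [0.64 0.07] q7 0.2 t 23.0 gap 0.0776 F [ 1.9 -0.7  0.2]
 az -0.4  tx 12.50 ty -20.45 tz 1.28
top tin 104.5 [array([256., 441.]), array([35., 34.])]
top tin 101.5 [array([534.,   1.]), array([39., 40.])]
scene tin 128.0 [array([257., 445.]), array([37., 37.])]
scene tin 199.5 [array([386., 158.]), array([47., 48.])]
```

```bash
python3 -m crank '[{"tx":2.08,"ty":-3.41,"tz":0,"ax":0,"ay":0,"az":0,"gripper":1},{"tx":2.08,"ty":-3.41,"tz":0,"ax":0,"ay":0,"az":0,"gripper":1},{"tx":2.08,"ty":-3.41,"tz":0,"ax":0,"ay":0,"az":0,"gripper":1},{"tx":2.08,"ty":-3.41,"tz":0,"ax":0,"ay":0,"az":0,"gripper":1},{"tx":2.08,"ty":-3.41,"tz":0,"ax":0,"ay":0,"az":0,"gripper":1},{"tx":2.08,"ty":-3.41,"tz":0,"ax":0,"ay":0,"az":0,"gripper":1},{"tx":0,"ty":0,"tz":0,"ax":0,"ay":0,"az":0,"gripper":1},{"tx":0,"ty":0,"tz":0,"ax":0,"ay":0,"az":0,"gripper":1}]' >/dev/null
python3 - <<'E'
from h import *
plan((.3845,.1565,.0085,0))
for n in("top","scene"):
    k=cam(n); hsv=cv2.cvtColor(k["img"],cv2.COLOR_BGR2HSV); g=hsv[...,2]
    m=cv2.morphologyEx(((g>195)&(hsv[...,1]<60)).astype(np.uint8),cv2.MORPH_OPEN,np.ones((3,3)))
    for A,W,r in blobs(k,m,0.051,60):
        if min(r[1])>30 and max(r[1])<60: print(n,"tin@.051",A,[np.round(x) for x in r[:2]])
E
```

```text
at [0.3779 0.159  0.1345] yaw -0.0 tilt [-0.16 -0.04] q7 -0.19 t 23.8 gap 0.0879 F [ 0.6 -0.3  0.8]
 az -0.0  tx -0.25 ty 0.66 tz 12.60
top tin@.051 104.5 [array([255., 437.]), array([34., 33.])]
scene tin@.051 128.0 [array([269., 443.]), array([37., 36.])]
scene tin@.051 181.5 [array([397., 160.]), array([42., 46.])]
```

```bash
python3 -m crank '[{"tx":-0.25,"ty":0.66,"tz":3,"ax":0,"ay":0,"az":0,"gripper":1},{"tx":0,"ty":0,"tz":4,"ax":0,"ay":0,"az":0,"gripper":1},{"tx":0,"ty":0,"tz":3,"ax":0,"ay":0,"az":0,"gripper":1},{"tx":0,"ty":0,"tz":1.5,"ax":0,"ay":0,"az":0,"gripper":1},{"tx":0,"ty":0,"tz":1,"ax":0,"ay":0,"az":0,"gripper":1},{"tx":0,"ty":0,"tz":0,"ax":0,"ay":0,"az":0,"gripper":1}]' | sed -n 2,4p
python3 -m crank '[{"tx":0,"ty":0,"tz":0,"ax":0,"ay":0,"az":0,"gripper":0},{"tx":0,"ty":0,"tz":0,"ax":0,"ay":0,"az":0,"gripper":0},{"tx":0,"ty":0,"tz":0,"ax":0,"ay":0,"az":0,"gripper":0},{"tx":0,"ty":0,"tz":0,"ax":0,"ay":0,"az":0,"gripper":0},{"tx":0,"ty":0,"tz":0,"ax":0,"ay":0,"az":0,"gripper":0},{"tx":0,"ty":0,"tz":0,"ax":0,"ay":0,"az":0,"gripper":0},{"tx":0,"ty":0,"tz":0,"ax":0,"ay":0,"az":0,"gripper":0},{"tx":0,"ty":0,"tz":0,"ax":0,"ay":0,"az":0,"gripper":0},{"tx":0,"ty":0,"tz":0,"ax":0,"ay":0,"az":0,"gripper":0}]'
python3 -m crank '[{"tx":0,"ty":0,"tz":-0.5,"ax":0,"ay":0,"az":0,"gripper":0},{"tx":0,"ty":0,"tz":-0.5,"ax":0,"ay":0,"az":0,"gripper":0},{"tx":0,"ty":0,"tz":-2,"ax":0,"ay":0,"az":0,"gripper":0},{"tx":0,"ty":0,"tz":-3,"ax":0,"ay":0,"az":0,"gripper":0},{"tx":0,"ty":0,"tz":-3.5,"ax":0,"ay":0,"az":0,"gripper":0},{"tx":0,"ty":0,"tz":0,"ax":0,"ay":0,"az":0,"gripper":0}]'
python3 - <<'E'
from h import *
plan((.5835,.129,.105,0))
E
```

```text
tool_pos: [0.3872, 0.1537, 0.0086]
ee_rot: [-0.0, 0.71, 0.704, -0.001]
contact_force: [-0.9, 0.1, 0.5]
time_s: 25.13
tool_pos: [0.3871, 0.1557, 0.0104]
ee_rot: [-0.0, 0.709, 0.705, 0.0]
contact_force: [-1.4, 0.7, 4.6]
finger_gap: 0.0464
gripper_force: 34.8
time_s: 25.63
tool_pos: [0.3895, 0.1564, 0.1096]
ee_rot: [0.001, 0.709, 0.705, 0.003]
contact_force: [1.3, -0.8, -1.2]
finger_gap: 0.0465
gripper_force: 35.2
at [0.3895 0.1564 0.1096] yaw -0.4 tilt [0.34 0.22] q7 -0.1 t 25.6 gap 0.0465 F [ 1.3 -0.8 -1.2]
 az -0.4  tx -2.74 ty 19.40 tz 0.46
```

```bash
python3 -m crank '[{"tx":-0.54,"ty":3.88,"tz":0,"ax":0,"ay":0,"az":0,"gripper":0},{"tx":-0.54,"ty":3.88,"tz":0,"ax":0,"ay":0,"az":0,"gripper":0},{"tx":-0.54,"ty":3.88,"tz":0,"ax":0,"ay":0,"az":0,"gripper":0},{"tx":-0.54,"ty":3.88,"tz":0,"ax":0,"ay":0,"az":0,"gripper":0},{"tx":-0.54,"ty":3.88,"tz":0,"ax":0,"ay":0,"az":0,"gripper":0},{"tx":0,"ty":0,"tz":0,"ax":0,"ay":0,"az":0,"gripper":0},{"tx":0,"ty":0,"tz":0,"ax":0,"ay":0,"az":0,"gripper":0},{"tx":0,"ty":0,"tz":0,"ax":0,"ay":0,"az":0,"gripper":0}]'
python3 - <<'E'
from h import *
plan((.5835,.129,.0255,0))
E
```

```text
time_s: 26.3
tool_pos: [0.5795, 0.1272, 0.1045]
ee_rot: [-0.001, 0.709, 0.705, -0.001]
contact_force: [-0.7, 0.1, -1.6]
finger_gap: 0.0464
gripper_force: 35.2
at [0.5795 0.1272 0.1045] yaw -0.3 tilt [-0.12 -0.02] q7 0.07 t 26.3 gap 0.0464 F [-0.7  0.1 -1.6]
 az -0.3  tx 0.18 ty 0.40 tz 7.90
```

```bash
python3 -m crank '[{"tx":0.1,"ty":0.35,"tz":1.5,"ax":0,"ay":0,"az":-0.3,"gripper":0},{"tx":0,"ty":0,"tz":2,"ax":0,"ay":0,"az":0,"gripper":0},{"tx":0,"ty":0,"tz":2,"ax":0,"ay":0,"az":0,"gripper":0},{"tx":0,"ty":0,"tz":1.2,"ax":0,"ay":0,"az":0,"gripper":0},{"tx":0,"ty":0,"tz":0.7,"ax":0,"ay":0,"az":0,"gripper":0},{"tx":0,"ty":0,"tz":0.2,"ax":0,"ay":0,"az":0,"gripper":0},{"tx":0,"ty":0,"tz":0,"ax":0,"ay":0,"az":0,"gripper":0}]' | sed -n 2,6p
python3 -m crank '[{"tx":0,"ty":0,"tz":0.1,"ax":0,"ay":0,"az":0,"gripper":0},{"tx":0,"ty":0,"tz":0,"ax":0,"ay":0,"az":0,"gripper":0}]' | sed -n 2,4p
python3 -m crank '[{"tx":0,"ty":0,"tz":0.1,"ax":0,"ay":0,"az":0,"gripper":0},{"tx":0,"ty":0,"tz":0,"ax":0,"ay":0,"az":0,"gripper":0}]' | sed -n 2,4p
python3 -m crank '[{"tx":0,"ty":0,"tz":0.1,"ax":0,"ay":0,"az":0,"gripper":0},{"tx":0,"ty":0,"tz":0,"ax":0,"ay":0,"az":0,"gripper":0}]' | sed -n 2,4p
```

```text
tool_pos: [0.584, 0.1284, 0.0293]
ee_rot: [-0.0, 0.707, 0.707, -0.0]
contact_force: [0.3, 0.0, -1.5]
finger_gap: 0.0463
gripper_force: 35.2
tool_pos: [0.585, 0.1285, 0.0291]
ee_rot: [0.0, 0.707, 0.707, 0.001]
contact_force: [0.2, -0.1, -0.7]
tool_pos: [0.5847, 0.1285, 0.0276]
ee_rot: [0.0, 0.707, 0.707, 0.0]
contact_force: [-0.1, -0.0, -2.2]
tool_pos: [0.5844, 0.1284, 0.0262]
ee_rot: [0.0, 0.707, 0.707, 0.0]
contact_force: [0.5, -0.2, -0.9]
```

```bash
python3 -m crank '[{"tx":0,"ty":0,"tz":0.1,"ax":0,"ay":0,"az":0,"gripper":0},{"tx":0,"ty":0,"tz":0,"ax":0,"ay":0,"az":0,"gripper":0}]' | sed -n 2,4p
python3 -m crank '[{"tx":0,"ty":0,"tz":0,"ax":0,"ay":0,"az":0,"gripper":0.75},{"tx":0,"ty":0,"tz":0,"ax":0,"ay":0,"az":0,"gripper":0.75},{"tx":0,"ty":0,"tz":0,"ax":0,"ay":0,"az":0,"gripper":0.75},{"tx":0,"ty":0,"tz":0,"ax":0,"ay":0,"az":0,"gripper":0.75},{"tx":0,"ty":0,"tz":-1,"ax":0,"ay":0,"az":0,"gripper":0.75},{"tx":0,"ty":0,"tz":-2,"ax":0,"ay":0,"az":0,"gripper":0.75},{"tx":0,"ty":0,"tz":-4,"ax":0,"ay":0,"az":0,"gripper":0.75},{"tx":0,"ty":0,"tz":-4,"ax":0,"ay":0,"az":0,"gripper":1},{"tx":0,"ty":0,"tz":0,"ax":0,"ay":0,"az":0,"gripper":1}]' | sed -n 2,6p
python3 - <<'E'
from h import *
plan((.4545,-.370,.14,0),(.4545,-.370,.14,-39.8))
E
```

```text
tool_pos: [0.5845, 0.1284, 0.0255]
ee_rot: [-0.0, 0.707, 0.707, 0.0]
contact_force: [-1.2, 0.2, 3.0]
tool_pos: [0.5892, 0.1285, 0.143]
ee_rot: [0.003, 0.708, 0.707, 0.005]
contact_force: [1.6, -0.1, -0.0]
finger_gap: 0.0776
gripper_force: 0.0
at [0.5892 0.1285 0.143 ] yaw -0.1 tilt [0.65 0.18] q7 0.05 t 28.3 gap 0.0776 F [ 1.6 -0.1 -0. ]
 az -0.1  tx -49.85 ty -13.47 tz 0.30
 az 39.8  tx 0.00 ty 0.00 tz -0.00
```

```bash
python3 -m crank '[{"tx":-3.83,"ty":-1.04,"tz":0,"ax":0,"ay":0,"az":0,"gripper":1},{"tx":-3.83,"ty":-1.04,"tz":0,"ax":0,"ay":0,"az":0,"gripper":1},{"tx":-3.83,"ty":-1.04,"tz":0,"ax":0,"ay":0,"az":0,"gripper":1},{"tx":-3.83,"ty":-1.04,"tz":0,"ax":0,"ay":0,"az":0,"gripper":1},{"tx":-3.83,"ty":-1.04,"tz":0,"ax":0,"ay":0,"az":0,"gripper":1},{"tx":-3.83,"ty":-1.04,"tz":0,"ax":0,"ay":0,"az":0,"gripper":1},{"tx":-3.83,"ty":-1.04,"tz":0,"ax":0,"ay":0,"az":0,"gripper":1},{"tx":-3.83,"ty":-1.04,"tz":0,"ax":0,"ay":0,"az":0,"gripper":1},{"tx":-3.83,"ty":-1.04,"tz":0,"ax":0,"ay":0,"az":0,"gripper":1},{"tx":-3.83,"ty":-1.04,"tz":0,"ax":0,"ay":0,"az":0,"gripper":1}]' >/dev/null
python3 -m crank '[{"tx":-3.83,"ty":-1.04,"tz":0,"ax":0,"ay":0,"az":0,"gripper":1},{"tx":-3.83,"ty":-1.04,"tz":0,"ax":0,"ay":0,"az":0,"gripper":1},{"tx":-3.83,"ty":-1.04,"tz":0,"ax":0,"ay":0,"az":0,"gripper":1},{"tx":0,"ty":0,"tz":0,"ax":0,"ay":0,"az":6.65,"gripper":1},{"tx":0,"ty":0,"tz":0,"ax":0,"ay":0,"az":6.65,"gripper":1},{"tx":0,"ty":0,"tz":0,"ax":0,"ay":0,"az":6.65,"gripper":1},{"tx":0,"ty":0,"tz":0,"ax":0,"ay":0,"az":6.65,"gripper":1},{"tx":0,"ty":0,"tz":0,"ax":0,"ay":0,"az":6.65,"gripper":1},{"tx":0,"ty":0,"tz":0,"ax":0,"ay":0,"az":6.65,"gripper":1},{"tx":0,"ty":0,"tz":0,"ax":0,"ay":0,"az":0,"gripper":1}]' >/dev/null
python3 - <<'E'
from h import *
plan((.4545,-.370,.026,-39.8))
c=cam("top");s=cam("scene")
# pan b tower region in both views: rim at z=.062, tin lids at .051
A=rect(c,.062,.47,.69,-.05,.23,.7);B=rect(s,.062,.47,.69,-.05,.23,.7)
cv2.imwrite("pics/b2.png",np.hstack([A,B]))
E
```

```text
at [ 0.4493 -0.3695  0.1356] yaw -40.1 tilt [ 0.01 -0.02] q7 0.39 t 30.0 gap 0.0883 F [ 0.  -0.1  0.3]
 az -0.3  tx 0.29 ty 0.43 tz 10.96
```

View pics/b2.png

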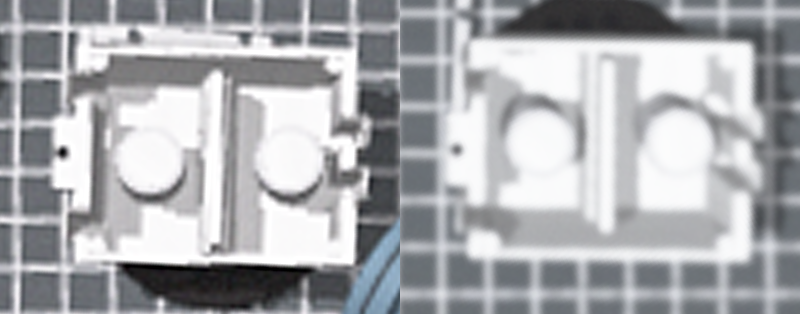

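```bash
python3 -m crank '[{"tx":0.29,"ty":0.43,"tz":3,"ax":0,"ay":0,"az":-0.3,"gripper":1},{"tx":0,"ty":0,"tz":3.5,"ax":0,"ay":0,"az":0,"gripper":1},{"tx":0,"ty":0,"tz":2.5,"ax":0,"ay":0,"az":0,"gripper":1},{"tx":0,"ty":0,"tz":1.2,"ax":0,"ay":0,"az":0,"gripper":1},{"tx":0,"ty":0,"tz":0.5,"ax":0,"ay":0,"az":0,"gripper":1},{"tx":0,"ty":0,"tz":0.1,"ax":0,"ay":0,"az":0,"gripper":1},{"tx":0,"ty":0,"tz":0,"ax":0,"ay":0,"az":0,"gripper":1}]' | sed -n 2,6p
python3 -c "
from h import *
plan((.4545,-.370,.0265,-39.8))"
```

```text
tool_pos: [0.4547, -0.3708, 0.0283]
ee_rot: [0.001, 0.905, 0.426, 0.0]
contact_force: [0.9, 0.1, 0.0]
finger_gap: 0.0877
gripper_force: 0.0
at [ 0.4547 -0.3708  0.0283] yaw -39.6 tilt [ 0.07 -0.06] q7 0.48 t 30.6 gap 0.0877 F [0.9 0.1 0. ]
 az 0.2  tx 0.05 ty -0.07 tz 0.18
```

```bash
python3 -m crank '[{"tx":0,"ty":0,"tz":0.1,"ax":0,"ay":0,"az":0,"gripper":0},{"tx":0,"ty":0,"tz":0,"ax":0,"ay":0,"az":0,"gripper":0},{"tx":0,"ty":0,"tz":0,"ax":0,"ay":0,"az":0,"gripper":0},{"tx":0,"ty":0,"tz":0,"ax":0,"ay":0,"az":0,"gripper":0},{"tx":0,"ty":0,"tz":0,"ax":0,"ay":0,"az":0,"gripper":0},{"tx":0,"ty":0,"tz":0,"ax":0,"ay":0,"az":0,"gripper":0},{"tx":0,"ty":0,"tz":0,"ax":0,"ay":0,"az":0,"gripper":0},{"tx":0,"ty":0,"tz":0,"ax":0,"ay":0,"az":0,"gripper":0},{"tx":0,"ty":0,"tz":0,"ax":0,"ay":0,"az":0,"gripper":0}]' >/dev/null
python3 -m crank '[{"tx":0,"ty":0,"tz":0,"ax":0,"ay":0,"az":0,"gripper":0},{"tx":0,"ty":0,"tz":0,"ax":0,"ay":0,"az":0,"gripper":0},{"tx":0,"ty":0,"tz":0,"ax":0,"ay":0,"az":0,"gripper":0},{"tx":0,"ty":0,"tz":0,"ax":0,"ay":0,"az":0,"gripper":0},{"tx":0,"ty":0,"tz":0,"ax":0,"ay":0,"az":0,"gripper":0},{"tx":0,"ty":0,"tz":0,"ax":0,"ay":0,"az":0,"gripper":0},{"tx":0,"ty":0,"tz":0,"ax":0,"ay":0,"az":0,"gripper":0}]'
python3 -m crank '[{"tx":0,"ty":0,"tz":-0.5,"ax":0,"ay":0,"az":0,"gripper":0},{"tx":0,"ty":0,"tz":-1,"ax":0,"ay":0,"az":0,"gripper":0},{"tx":0,"ty":0,"tz":-2,"ax":0,"ay":0,"az":0,"gripper":0},{"tx":0,"ty":0,"tz":-3,"ax":0,"ay":0,"az":0,"gripper":0},{"tx":0,"ty":0,"tz":-3,"ax":0,"ay":0,"az":0,"gripper":0},{"tx":0,"ty":0,"tz":-0.5,"ax":0,"ay":0,"az":0,"gripper":0},{"tx":0,"ty":0,"tz":0,"ax":0,"ay":0,"az":0,"gripper":0}]'
python3 -c "
from h import *
plan((.584,.081,.125,None),(.584,.081,.125,-90.5))"
```

```text
time_s: 31.98
tool_pos: [0.4544, -0.3703, 0.0263]
ee_rot: [0.0, 0.905, 0.426, 0.0]
contact_force: [1.6, -0.8, -1.5]
finger_gap: 0.0095
gripper_force: 30.0
time_s: 32.57
tool_pos: [0.4551, -0.3708, 0.1284]
ee_rot: [0.001, 0.905, 0.426, 0.001]
contact_force: [0.4, 0.9, -2.6]
finger_gap: 0.0093
gripper_force: 30.0
at [ 0.4551 -0.3708  0.1284] yaw -39.6 tilt [ 0.19 -0.1 ] q7 0.4 t 32.6 gap 0.0093 F [ 0.4  0.9 -2.6]
 az 0.0  tx 43.02 ty -18.88 tz 0.34
 az 50.9  tx 0.00 ty 0.00 tz -0.00
```

```bash
python3 -m crank '[{"tx":2,"ty":-0.88,"tz":0,"ax":0,"ay":0,"az":0,"gripper":0},{"tx":3.64,"ty":-1.6,"tz":0,"ax":0,"ay":0,"az":0,"gripper":0},{"tx":3.64,"ty":-1.6,"tz":0,"ax":0,"ay":0,"az":0,"gripper":0},{"tx":3.64,"ty":-1.6,"tz":0,"ax":0,"ay":0,"az":0,"gripper":0},{"tx":3.64,"ty":-1.6,"tz":0,"ax":0,"ay":0,"az":0,"gripper":0},{"tx":3.64,"ty":-1.6,"tz":0,"ax":0,"ay":0,"az":0,"gripper":0},{"tx":3.64,"ty":-1.6,"tz":0,"ax":0,"ay":0,"az":0,"gripper":0},{"tx":3.64,"ty":-1.6,"tz":0,"ax":0,"ay":0,"az":0,"gripper":0},{"tx":3.64,"ty":-1.6,"tz":0,"ax":0,"ay":0,"az":0,"gripper":0},{"tx":3.64,"ty":-1.6,"tz":0,"ax":0,"ay":0,"az":0,"gripper":0}]' >/dev/null
python3 -m crank '[{"tx":3.64,"ty":-1.6,"tz":0,"ax":0,"ay":0,"az":0,"gripper":0},{"tx":3.64,"ty":-1.6,"tz":0,"ax":0,"ay":0,"az":0,"gripper":0},{"tx":1,"ty":-0.4,"tz":0,"ax":0,"ay":0,"az":6.36,"gripper":0},{"tx":0,"ty":0,"tz":0,"ax":0,"ay":0,"az":6.36,"gripper":0},{"tx":0,"ty":0,"tz":0,"ax":0,"ay":0,"az":6.36,"gripper":0},{"tx":0,"ty":0,"tz":0,"ax":0,"ay":0,"az":6.36,"gripper":0},{"tx":0,"ty":0,"tz":0,"ax":0,"ay":0,"az":6.36,"gripper":0},{"tx":0,"ty":0,"tz":0,"ax":0,"ay":0,"az":6.36,"gripper":0},{"tx":0,"ty":0,"tz":0,"ax":0,"ay":0,"az":6.36,"gripper":0},{"tx":0,"ty":0,"tz":0,"ax":0,"ay":0,"az":6.36,"gripper":0}]' >/dev/null
python3 -m crank '[{"tx":0,"ty":0,"tz":0,"ax":0,"ay":0,"az":0,"gripper":0},{"tx":0,"ty":0,"tz":0,"ax":0,"ay":0,"az":0,"gripper":0}]'
python3 - <<'E'
from h import *
plan((.584,.081,.0843,-90.5))
s=cam("scene"); B=rect(s,.12,.45,.72,-.09,.25,.7)
print(B.shape)
g=cv2.cvtColor(B,cv2.COLOR_BGR2GRAY); m=(g>190).astype(np.uint8)
for k in cv2.findContours(m,cv2.RETR_EXTERNAL,cv2.CHAIN_APPROX_NONE)[0]:
    if cv2.contourArea(k)>3000: print(cv2.contourArea(k),cv2.boundingRect(k),cv2.minAreaRect(k))
cv2.imwrite("pics/c_hold.png",B)
E
```

```text
time_s: 34.4
tool_pos: [0.5821, 0.0819, 0.1248]
ee_rot: [0.001, 1.0, -0.003, -0.001]
contact_force: [-0.6, 0.3, -3.1]
finger_gap: 0.0097
gripper_force: 30.0
at [0.5821 0.0819 0.1248] yaw -90.3 tilt [-0.14 -0.06] q7 -1.13 t 34.4 gap 0.0097 F [-0.6  0.3 -3.1]
 az 0.2  tx 0.19 ty 0.09 tz 4.05
(385, 485, 3)
35232.0 (39, 33, 372, 185) ((227.93228149414062, 133.6884765625), (372.6197509765625, 176.1686248779297), 4.692862510681152)
```

```bash
python3 - <<'E'
from h import *
def edges(k,z,name):
    B=rect(k,z,.46,.72,-.03,.20,.5); g=cv2.GaussianBlur(cv2.cvtColor(B,cv2.COLOR_BGR2GRAY),(0,0),2).astype(float)
    for y in (.165,.15,.012,.0):
        col=g[:,int((.20-y)/.0005)]; d=np.diff(col); 
        pk=[(round(.72-i*.0005,4),round(d[i],1)) for i in range(2,len(d)-2) if abs(d[i])>4 and abs(d[i])==abs(d[i-2:i+3]).max()]
        print(name,y,pk)
edges(cam("scene"),.1485,"sc"); edges(cam("top"),.1485,"top")
E
```

```text
sc 0.165 [(0.7155, np.float64(8.0)), (0.715, np.float64(8.0)), (0.7145, np.float64(8.0)), (0.714, np.float64(8.0)), (0.709, np.float64(-12.0)), (0.7085, np.float64(-12.0)), (0.708, np.float64(-12.0)), (0.7075, np.float64(-12.0)), (0.6955, np.float64(14.0)), (0.695, np.float64(14.0)), (0.6685, np.float64(-8.0)), (0.668, np.float64(-8.0)), (0.6675, np.float64(-8.0)), (0.667, np.float64(-8.0)), (0.6665, np.float64(-8.0)), (0.6605, np.float64(12.0)), (0.66, np.float64(12.0)), (0.6595, np.float64(12.0)), (0.642, np.float64(-5.0)), (0.641, np.float64(-5.0)), (0.6405, np.float64(-5.0)), (0.64, np.float64(-5.0)), (0.5265, np.float64(6.0)), (0.526, np.float64(6.0)), (0.5255, np.float64(6.0)), (0.525, np.float64(6.0)), (0.5245, np.float64(6.0)), (0.524, np.float64(6.0)), (0.523, np.float64(6.0)), (0.4785, np.float64(5.0)), (0.477, np.float64(6.0)), (0.4755, np.float64(5.0)), (0.4715, np.float64(-5.0)), (0.47, np.float64(-6.0))]
sc 0.15 [(0.718, np.float64(-10.0)), (0.717, np.float64(-10.0)), (0.696, np.float64(14.0)), (0.6955, np.float64(14.0)), (0.6945, np.float64(14.0)), (0.665, np.float64(-
[... 2749 characters left out ...]
, np.float64(-7.0)), (0.6855, np.float64(5.0)), (0.6755, np.float64(12.0)), (0.671, np.float64(-15.0)), (0.6705, np.float64(-15.0)), (0.6565, np.float64(14.0)), (0.6425, np.float64(-23.0)), (0.6335, np.float64(5.0)), (0.633, np.float64(5.0)), (0.6295, np.float64(-8.0)), (0.629, np.float64(-8.0)), (0.56, np.float64(7.0)), (0.5595, np.float64(7.0)), (0.559, np.float64(7.0)), (0.529, np.float64(8.0)), (0.5285, np.float64(8.0)), (0.5235, np.float64(5.0)), (0.522, np.float64(6.0)), (0.5205, np.float64(5.0)), (0.504, np.float64(-24.0)), (0.5, np.float64(13.0)), (0.4995, np.float64(13.0)), (0.4855, np.float64(-8.0)), (0.485, np.float64(-8.0)), (0.4845, np.float64(-8.0)), (0.4795, np.float64(-8.0))]
```

```bash
python3 -m crank '[{"tx":0.26,"ty":0.09,"tz":1,"ax":0,"ay":0,"az":0.3,"gripper":0},{"tx":0,"ty":0,"tz":1,"ax":0,"ay":0,"az":0,"gripper":0},{"tx":0,"ty":0,"tz":0.8,"ax":0,"ay":0,"az":0,"gripper":0},{"tx":0,"ty":0,"tz":0.5,"ax":0,"ay":0,"az":0,"gripper":0},{"tx":0,"ty":0,"tz":0,"ax":0,"ay":0,"az":0,"gripper":0},{"tx":0,"ty":0,"tz":0,"ax":0,"ay":0,"az":0,"gripper":0}]' | sed -n 2,5p
python3 -m crank '[{"tx":0,"ty":0,"tz":0.3,"ax":0,"ay":0,"az":0,"gripper":0},{"tx":0,"ty":0,"tz":0,"ax":0,"ay":0,"az":0,"gripper":0}]' | sed -n 2,4p
python3 -m crank '[{"tx":0,"ty":0,"tz":0.2,"ax":0,"ay":0,"az":0,"gripper":0},{"tx":0,"ty":0,"tz":0,"ax":0,"ay":0,"az":0,"gripper":0}]' | sed -n 2,4p
```

```text
tool_pos: [0.5856, 0.0808, 0.0928]
ee_rot: [0.0, 1.0, -0.007, -0.0]
contact_force: [0.3, -0.5, -2.8]
finger_gap: 0.01
tool_pos: [0.5859, 0.081, 0.0901]
ee_rot: [-0.0, 1.0, -0.007, 0.0]
contact_force: [-0.3, -0.8, -3.0]
tool_pos: [0.5858, 0.081, 0.0881]
ee_rot: [-0.0, 1.0, -0.007, 0.0]
contact_force: [0.0, 0.3, -2.7]
```

```bash
python3 -m crank '[{"tx":-0.1,"ty":0,"tz":0.1,"ax":0,"ay":0,"az":0,"gripper":0},{"tx":0,"ty":0,"tz":0,"ax":0,"ay":0,"az":0,"gripper":0}]' | sed -n 2,4p
python3 -m crank '[{"tx":0,"ty":0,"tz":0.1,"ax":0,"ay":0,"az":0,"gripper":0},{"tx":0,"ty":0,"tz":0,"ax":0,"ay":0,"az":0,"gripper":0}]' | sed -n 2,4p
python3 -m crank '[{"tx":0,"ty":0,"tz":0.1,"ax":0,"ay":0,"az":0,"gripper":0},{"tx":0,"ty":0,"tz":0,"ax":0,"ay":0,"az":0,"gripper":0}]' | sed -n 2,4p
python3 -m crank '[{"tx":0,"ty":0,"tz":0.1,"ax":0,"ay":0,"az":0,"gripper":0},{"tx":0,"ty":0,"tz":0,"ax":0,"ay":0,"az":0,"gripper":0}]' | sed -n 2,4p
```

```text
tool_pos: [0.5846, 0.081, 0.0871]
ee_rot: [-0.0, 1.0, -0.007, -0.0]
contact_force: [0.5, -0.1, -3.1]
tool_pos: [0.5847, 0.081, 0.0861]
ee_rot: [-0.0, 1.0, -0.007, -0.0]
contact_force: [-0.3, -0.1, -4.0]
tool_pos: [0.5848, 0.081, 0.0851]
ee_rot: [0.0, 1.0, -0.007, -0.0]
contact_force: [-0.5, -0.5, -3.4]
tool_pos: [0.5849, 0.081, 0.0843]
ee_rot: [-0.0, 1.0, -0.007, 0.0]
contact_force: [0.3, 0.4, -2.0]
```

Down to the expected height with contact beginning; seat it, release and go for pan_a.

```bash
python3 -m crank '[{"tx":0,"ty":0,"tz":0.1,"ax":0,"ay":0,"az":0,"gripper":0},{"tx":0,"ty":0,"tz":0,"ax":0,"ay":0,"az":0,"gripper":0}]' | sed -n 2,4p
python3 -m crank '[{"tx":0,"ty":0,"tz":0,"ax":0,"ay":0,"az":0,"gripper":0.6},{"tx":0,"ty":0,"tz":0,"ax":0,"ay":0,"az":0,"gripper":0.6},{"tx":0,"ty":0,"tz":0,"ax":0,"ay":0,"az":0,"gripper":0.6},{"tx":0,"ty":0,"tz":-0.5,"ax":0,"ay":0,"az":0,"gripper":0.8},{"tx":0,"ty":0,"tz":-2,"ax":0,"ay":0,"az":0,"gripper":1},{"tx":0,"ty":0,"tz":-3.5,"ax":0,"ay":0,"az":0,"gripper":1},{"tx":0,"ty":0,"tz":-2,"ax":0,"ay":0,"az":0,"gripper":1},{"tx":0,"ty":0,"tz":0,"ax":0,"ay":0,"az":0,"gripper":1}]' | sed -n 2,5p
python3 - <<'E'
from h import *
plan((.4515,.3885,.155,None),(.4515,.3885,.155,-62.5),(.4515,.3885,.0265,None))
E
```

```text
tool_pos: [0.585, 0.081, 0.0843]
ee_rot: [-0.0, 1.0, -0.007, 0.0]
contact_force: [-3.7, 1.5, 7.4]
tool_pos: [0.5875, 0.0805, 0.1677]
ee_rot: [-0.0, 1.0, -0.007, 0.003]
contact_force: [1.0, -0.3, 0.1]
finger_gap: 0.0605
at [0.5875 0.0805 0.1677] yaw -90.8 tilt [0.39 0.04] q7 -1.18 t 36.9 gap 0.0605 F [ 1.  -0.3  0.1]
 az 0.0  tx -14.04 ty -30.61 tz 1.27
 az -28.3  tx 0.00 ty 0.00 tz -0.00
 az 0.0  tx 0.00 ty 0.00 tz 12.85
```

```bash
python3 - <<'E'
from h import *
for n in("top","scene"):
    k=cam(n); B=rect(k,.05,.28,.62,.21,.55,.5); g=cv2.cvtColor(B,cv2.COLOR_BGR2GRAY)
    m=cv2.morphologyEx((cv2.GaussianBlur(g,(0,0),3)>170).astype(np.uint8),cv2.MORPH_OPEN,np.ones((21,21)))
    m=cv2.morphologyEx(m,cv2.MORPH_CLOSE,np.ones((61,61)))
    q=max(cv2.findContours(m,cv2.RETR_EXTERNAL,cv2.CHAIN_APPROX_NONE)[0],key=cv2.contourArea)
    (x,y),(w,h),a=cv2.minAreaRect(q); print(n,.62-y*.0005,.55-x*.0005,w*.5,h*.5,a)
    cv2.imwrite(f"pics/a_{n}.png",B)
a=cv2.imread("pics/a_top.png");b=cv2.imread("pics/a_scene.png"); cv2.imwrite("pics/a_both.png",cv2.resize(np.hstack([a,b]),(800,400)))
E
```

```text
top 0.4838419494628906 0.4118742065429688 94.82986450195312 226.41378784179688 54.95063018798828
scene 0.4490585632324219 0.39563342285156256 169.00363159179688 229.80075073242188 62.566898345947266
```

```bash
python3 -m crank '[{"tx":-1.56,"ty":-3.4,"tz":0,"ax":0,"ay":0,"az":0,"gripper":1},{"tx":-1.56,"ty":-3.4,"tz":0,"ax":0,"ay":0,"az":0,"gripper":1},{"tx":-1.56,"ty":-3.4,"tz":0,"ax":0,"ay":0,"az":0,"gripper":1},{"tx":-1.56,"ty":-3.4,"tz":0,"ax":0,"ay":0,"az":0,"gripper":1},{"tx":-1.56,"ty":-3.4,"tz":0,"ax":0,"ay":0,"az":0,"gripper":1},{"tx":-1.56,"ty":-3.4,"tz":0,"ax":0,"ay":0,"az":0,"gripper":1},{"tx":-1.56,"ty":-3.4,"tz":0,"ax":0,"ay":0,"az":0,"gripper":1},{"tx":-1.56,"ty":-3.4,"tz":0,"ax":0,"ay":0,"az":0,"gripper":1},{"tx":-1.56,"ty":-3.4,"tz":0,"ax":0,"ay":0,"az":0,"gripper":1}]' >/dev/null
python3 -m crank '[{"tx":0,"ty":0,"tz":0.5,"ax":0,"ay":0,"az":-7.07,"gripper":1},{"tx":0,"ty":0,"tz":0,"ax":0,"ay":0,"az":-7.07,"gripper":1},{"tx":0,"ty":0,"tz":0,"ax":0,"ay":0,"az":-7.07,"gripper":1},{"tx":0,"ty":0,"tz":0,"ax":0,"ay":0,"az":-7.07,"gripper":1},{"tx":0,"ty":0,"tz":0,"ax":0,"ay":0,"az":0,"gripper":1},{"tx":0,"ty":0,"tz":0,"ax":0,"ay":0,"az":0,"gripper":1}]' >/dev/null
python3 - <<'E'
from h import *
plan((.451,.388,.0265,-62.5))
c=cam("top");s=cam("scene")
for n,k in(("top",c),("scene",s)):
    for z in(.108,): 
        B=rect(k,z,.46,.72,-.03,.20,.5); cv2.imwrite(f"pics/c_{n}.png",B)
cv2.imwrite("pics/last.png",np.hstack([rect(c,.108,.47,.69,-.05,.23,.7),rect(s,.108,.47,.69,-.05,.23,.7)]))
E
```

```text
at [0.4481 0.3886 0.1573] yaw -62.7 tilt [-0.09 -0.03] q7 -1.31 t 38.2 gap 0.0882 F [ 0.3 -0.7  0.8]
 az -0.2  tx 0.23 ty 0.19 tz 13.08
```

View pics/last.png

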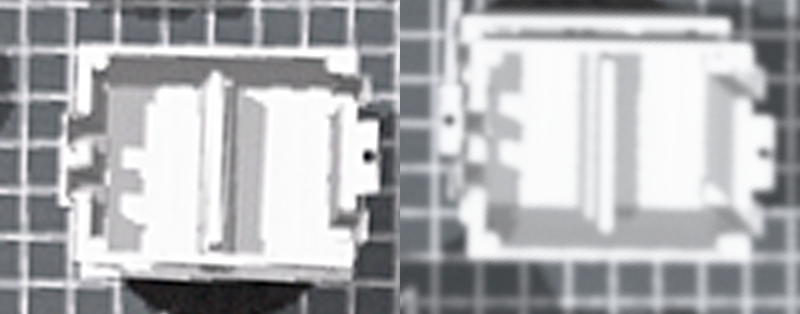

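```bash
python3 -m crank '[{"tx":0.23,"ty":0.19,"tz":3,"ax":0,"ay":0,"az":-0.2,"gripper":1},{"tx":0,"ty":0,"tz":4,"ax":0,"ay":0,"az":0,"gripper":1},{"tx":0,"ty":0,"tz":3,"ax":0,"ay":0,"az":0,"gripper":1},{"tx":0,"ty":0,"tz":1.8,"ax":0,"ay":0,"az":0,"gripper":1},{"tx":0,"ty":0,"tz":0.8,"ax":0,"ay":0,"az":0,"gripper":1},{"tx":0,"ty":0,"tz":0.3,"ax":0,"ay":0,"az":0,"gripper":1},{"tx":0,"ty":0,"tz":0,"ax":0,"ay":0,"az":0,"gripper":1},{"tx":0,"ty":0,"tz":0,"ax":0,"ay":0,"az":0,"gripper":1}]' | sed -n 2,5p
python3 -c "
from h import *
plan((.451,.388,.0268,-62.5))"
```

```text
tool_pos: [0.4524, 0.3887, 0.0304]
ee_rot: [-0.0, 0.971, 0.239, 0.001]
contact_force: [-0.0, 0.4, -0.1]
finger_gap: 0.088
at [0.4524 0.3887 0.0304] yaw -62.3 tilt [0.09 0.05] q7 -1.19 t 39.0 gap 0.088 F [-0.   0.4 -0.1]
 az 0.2  tx -0.16 ty -0.01 tz 0.36
```

```bash
python3 -m crank '[{"tx":-0.16,"ty":0,"tz":0.3,"ax":0,"ay":0,"az":0.2,"gripper":1},{"tx":0,"ty":0,"tz":0,"ax":0,"ay":0,"az":0,"gripper":0},{"tx":0,"ty":0,"tz":0,"ax":0,"ay":0,"az":0,"gripper":0},{"tx":0,"ty":0,"tz":0,"ax":0,"ay":0,"az":0,"gripper":0},{"tx":0,"ty":0,"tz":0,"ax":0,"ay":0,"az":0,"gripper":0},{"tx":0,"ty":0,"tz":0,"ax":0,"ay":0,"az":0,"gripper":0},{"tx":0,"ty":0,"tz":0,"ax":0,"ay":0,"az":0,"gripper":0},{"tx":0,"ty":0,"tz":0,"ax":0,"ay":0,"az":0,"gripper":0},{"tx":0,"ty":0,"tz":0,"ax":0,"ay":0,"az":0,"gripper":0}]' >/dev/null
python3 -m crank '[{"tx":0,"ty":0,"tz":0,"ax":0,"ay":0,"az":0,"gripper":0},{"tx":0,"ty":0,"tz":0,"ax":0,"ay":0,"az":0,"gripper":0},{"tx":0,"ty":0,"tz":0,"ax":0,"ay":0,"az":0,"gripper":0},{"tx":0,"ty":0,"tz":0,"ax":0,"ay":0,"az":0,"gripper":0},{"tx":0,"ty":0,"tz":0,"ax":0,"ay":0,"az":0,"gripper":0},{"tx":0,"ty":0,"tz":0,"ax":0,"ay":0,"az":0,"gripper":0},{"tx":0,"ty":0,"tz":0,"ax":0,"ay":0,"az":0,"gripper":0},{"tx":0,"ty":0,"tz":0,"ax":0,"ay":0,"az":0,"gripper":0}]'
python3 -m crank '[{"tx":0,"ty":0,"tz":-0.5,"ax":0,"ay":0,"az":0,"gripper":0},{"tx":0,"ty":0,"tz":-1,"ax":0,"ay":0,"az":0,"gripper":0},{"tx":0,"ty":0,"tz":-2,"ax":0,"ay":0,"az":0,"gripper":0},{"tx":0,"ty":0,"tz":-3.5,"ax":0,"ay":0,"az":0,"gripper":0},{"tx":0,"ty":0,"tz":-4,"ax":0,"ay":0,"az":0,"gripper":0},{"tx":0,"ty":0,"tz":-2.5,"ax":0,"ay":0,"az":0,"gripper":0},{"tx":0,"ty":0,"tz":-1,"ax":0,"ay":0,"az":0,"gripper":0},{"tx":0,"ty":0,"tz":0,"ax":0,"ay":0,"az":0,"gripper":0}]'
python3 -c "
from h import *
plan((.584,.0805,.165,None),(.584,.0805,.165,-90.3))"
```

```text
time_s: 40.42
tool_pos: [0.4502, 0.3874, 0.0262]
ee_rot: [0.0, 0.971, 0.238, 0.0]
contact_force: [0.6, -0.8, -0.2]
finger_gap: 0.01
gripper_force: 30.0
time_s: 41.08
tool_pos: [0.4511, 0.3883, 0.1736]
ee_rot: [-0.001, 0.971, 0.238, 0.002]
contact_force: [0.6, 0.6, -4.5]
finger_gap: 0.0096
gripper_force: 30.0
at [0.4511 0.3883 0.1736] yaw -62.5 tilt [0.15 0.18] q7 -1.31 t 41.1 gap 0.0096 F [ 0.6  0.6 -4.5]
 az 0.0  tx -2.42 ty 33.44 tz 0.86
 az 27.8  tx 0.00 ty 0.00 tz -0.00
```

```bash
python3 -m crank '[{"tx":-0.24,"ty":2,"tz":0,"ax":0,"ay":0,"az":0,"gripper":0},{"tx":-0.24,"ty":3.5,"tz":0,"ax":0,"ay":0,"az":0,"gripper":0},{"tx":-0.24,"ty":3.5,"tz":0,"ax":0,"ay":0,"az":0,"gripper":0},{"tx":-0.24,"ty":3.5,"tz":0,"ax":0,"ay":0,"az":0,"gripper":0},{"tx":-0.24,"ty":3.5,"tz":0,"ax":0,"ay":0,"az":0,"gripper":0},{"tx":-0.24,"ty":3.5,"tz":0,"ax":0,"ay":0,"az":0,"gripper":0},{"tx":-0.24,"ty":3.5,"tz":0,"ax":0,"ay":0,"az":0,"gripper":0},{"tx":-0.24,"ty":3.5,"tz":0,"ax":0,"ay":0,"az":0,"gripper":0},{"tx":-0.24,"ty":3.5,"tz":0,"ax":0,"ay":0,"az":0,"gripper":0},{"tx":-0.24,"ty":3.4,"tz":0,"ax":0,"ay":0,"az":0,"gripper":0}]' >/dev/null
python3 -m crank '[{"tx":0,"ty":0,"tz":0,"ax":0,"ay":0,"az":6.9,"gripper":0},{"tx":0,"ty":0,"tz":0,"ax":0,"ay":0,"az":6.9,"gripper":0},{"tx":0,"ty":0,"tz":0,"ax":0,"ay":0,"az":6.9,"gripper":0},{"tx":0,"ty":0,"tz":0,"ax":0,"ay":0,"az":6.9,"gripper":0},{"tx":0,"ty":0,"tz":0,"ax":0,"ay":0,"az":0,"gripper":0},{"tx":0,"ty":0,"tz":0,"ax":0,"ay":0,"az":0,"gripper":0},{"tx":0,"ty":0,"tz":0,"ax":0,"ay":0,"az":0,"gripper":0}]'
python3 - <<'E'
from h import *
plan((.584,.0805,.13,-90.3))
zr=arm.state()["tool_pos"][2]-.0262+.05
def edges(k,z,name):
    B=rect(k,z,.46,.72,-.03,.20,.5); g=cv2.GaussianBlur(cv2.cvtColor(B,cv2.COLOR_BGR2GRAY),(0,0),2).astype(float)
    for y in (.165,.15,.012,.0):
        d=np.diff(g[:,int((.20-y)/.0005)]); x=.72-.0005*np.arange(len(d))
        for lo,hi,sg in((.645,.675,1),(.49,.515,-1)):
            w=(x>lo)&(x<hi); i=np.argmax(np.where(w,sg*d,-99)); print(name,y,round(x[i],4),d[i].round(1),end="; ")
        print()
edges(cam("scene"),zr,"sc"); edges(cam("top"),zr,"top")
E
```

```text
time_s: 42.5
tool_pos: [0.5823, 0.0803, 0.1702]
ee_rot: [0.0, 1.0, 0.001, -0.001]
contact_force: [-1.3, -0.1, -4.4]
finger_gap: 0.0098
gripper_force: 30.0
at [0.5823 0.0803 0.1702] yaw -89.9 tilt [-0.1  -0.02] q7 -1.16 t 42.5 gap 0.0098 F [-1.3 -0.1 -4.4]
 az 0.4  tx 0.17 ty -0.02 tz 4.02
sc 0.165 0.6625 13.0; sc 0.165 0.51 -8.0; 
sc 0.15 0.6625 12.0; sc 0.15 0.5065 -2.0; 
sc 0.012 0.663 12.0; sc 0.012 0.5085 -3.0; 
sc 0.0 0.6625 16.0; sc 0.0 0.5055 -3.0; 
top 0.165 0.671 1.0; top 0.165 0.5105 -1.0; 
top 0.15 0.67 1.0; top 0.15 0.514 -1.0; 
top 0.012 0.659 16.0; top 0.012 0.5075 -7.0; 
top 0.0 0.66 14.0; top 0.0 0.507 -16.0;
```

```bash
python3 -m crank '[{"tx":-0.15,"ty":0,"tz":1,"ax":0,"ay":0,"az":0.5,"gripper":0},{"tx":0,"ty":0,"tz":1,"ax":0,"ay":0,"az":0,"gripper":0},{"tx":0,"ty":0,"tz":0.8,"ax":0,"ay":0,"az":0,"gripper":0},{"tx":0,"ty":0,"tz":0.5,"ax":0,"ay":0,"az":0,"gripper":0},{"tx":0,"ty":0,"tz":0,"ax":0,"ay":0,"az":0,"gripper":0},{"tx":0,"ty":0,"tz":0,"ax":0,"ay":0,"az":0,"gripper":0}]' | sed -n 2,5p
python3 -m crank '[{"tx":0,"ty":0,"tz":0.2,"ax":0,"ay":0,"az":0,"gripper":0},{"tx":0,"ty":0,"tz":0,"ax":0,"ay":0,"az":0,"gripper":0}]' | sed -n 2,4p
```

```text
tool_pos: [0.5813, 0.08, 0.1378]
ee_rot: [0.0, 1.0, -0.005, -0.0]
contact_force: [0.6, -0.0, -4.1]
finger_gap: 0.0101
tool_pos: [0.5817, 0.0801, 0.1363]
ee_rot: [-0.0, 1.0, -0.005, 0.0]
contact_force: [-0.3, -0.9, -4.0]
```

```bash
python3 -m crank '[{"tx":0,"ty":-0.05,"tz":0.2,"ax":0,"ay":0,"az":0,"gripper":0},{"tx":0,"ty":0,"tz":0,"ax":0,"ay":0,"az":0,"gripper":0}]' | sed -n 2,4p
python3 -m crank '[{"tx":0,"ty":0,"tz":0.2,"ax":0,"ay":0,"az":0,"gripper":0},{"tx":0,"ty":0,"tz":0,"ax":0,"ay":0,"az":0,"gripper":0}]' | sed -n 2,4p
python3 -m crank '[{"tx":0,"ty":0,"tz":0.1,"ax":0,"ay":0,"az":0,"gripper":0},{"tx":0,"ty":0,"tz":0,"ax":0,"ay":0,"az":0,"gripper":0}]' | sed -n 2,4p
python3 -m crank '[{"tx":0,"ty":0,"tz":0.1,"ax":0,"ay":0,"az":0,"gripper":0},{"tx":0,"ty":0,"tz":0,"ax":0,"ay":0,"az":0,"gripper":0}]' | sed -n 2,4p
```

```text
tool_pos: [0.5815, 0.0809, 0.1341]
ee_rot: [-0.0, 1.0, -0.005, 0.0]
contact_force: [-0.2, -0.1, -4.0]
tool_pos: [0.5814, 0.0808, 0.132]
ee_rot: [-0.0, 1.0, -0.005, -0.0]
contact_force: [-1.1, 0.7, -4.6]
tool_pos: [0.5815, 0.0807, 0.1311]
ee_rot: [0.0, 1.0, -0.005, -0.0]
contact_force: [1.1, 0.3, -4.2]
tool_pos: [0.5816, 0.0806, 0.1302]
ee_rot: [0.0, 1.0, -0.005, 0.0]
contact_force: [0.2, -0.4, -3.8]
```

```bash
python3 -m crank '[{"tx":0,"ty":0,"tz":0.1,"ax":0,"ay":0,"az":0,"gripper":0},{"tx":0,"ty":0,"tz":0,"ax":0,"ay":0,"az":0,"gripper":0}]' | sed -n 2,4p
python3 -m crank '[{"tx":0,"ty":0,"tz":0.05,"ax":0,"ay":0,"az":0,"gripper":0},{"tx":0,"ty":0,"tz":0,"ax":0,"ay":0,"az":0,"gripper":0}]' | sed -n 2,4p
```

```text
tool_pos: [0.5817, 0.0806, 0.1302]
ee_rot: [-0.0, 1.0, -0.005, 0.0]
contact_force: [-3.4, 0.1, 5.2]
tool_pos: [0.5817, 0.0806, 0.1301]
ee_rot: [-0.001, 1.0, -0.005, 0.0]
contact_force: [-5.6, 1.4, 10.3]
```

```bash
python3 -m crank '[{"tx":0,"ty":0,"tz":0,"ax":0,"ay":0,"az":0,"gripper":0.6},{"tx":0,"ty":0,"tz":0,"ax":0,"ay":0,"az":0,"gripper":0.6},{"tx":0,"ty":0,"tz":0,"ax":0,"ay":0,"az":0,"gripper":0.6},{"tx":0,"ty":0,"tz":-0.5,"ax":0,"ay":0,"az":0,"gripper":0.8},{"tx":0,"ty":0,"tz":-2,"ax":0,"ay":0,"az":0,"gripper":1},{"tx":0,"ty":0,"tz":-3.5,"ax":0,"ay":0,"az":0,"gripper":1},{"tx":0,"ty":0,"tz":-2,"ax":0,"ay":0,"az":0,"gripper":1}]' | sed -n 2,5p
python3 -m crank '[{"tx":-1.56,"ty":-3.4,"tz":0,"ax":0,"ay":0,"az":0,"gripper":1},{"tx":-1.56,"ty":-3.4,"tz":0,"ax":0,"ay":0,"az":0,"gripper":1},{"tx":-1.56,"ty":-3.4,"tz":0,"ax":0,"ay":0,"az":0,"gripper":1},{"tx":-1.56,"ty":-3.4,"tz":0,"ax":0,"ay":0,"az":0,"gripper":1},{"tx":-1.56,"ty":-3.4,"tz":0,"ax":0,"ay":0,"az":0,"gripper":1},{"tx":-1.56,"ty":-3.4,"tz":0,"ax":0,"ay":0,"az":0,"gripper":1},{"tx":-1.56,"ty":-3.4,"tz":0,"ax":0,"ay":0,"az":0,"gripper":1},{"tx":-1.56,"ty":-3.4,"tz":0,"ax":0,"ay":0,"az":0,"gripper":1},{"tx":0,"ty":0,"tz":0,"ax":0,"ay":0,"az":0,"gripper":1}]' | sed -n 2,3p
python3 - <<'E'
from h import *
c=cam("top"); s=cam("scene")
for k,n in((c,"top"),(s,"sc")):
    B=rect(k,.154,.44,.72,-.06,.24,.5); cv2.imwrite(f"pics/fin_{n}.png",B)
    g=cv2.GaussianBlur(cv2.cvtColor(B,cv2.COLOR_BGR2GRAY),(0,0),2).astype(float)
    for y in(.16,.13,.03,.0):
        d=np.diff(g[:,int((.24-y)/.0005)]); x=.72-.0005*np.arange(len(d))
        r=[x[np.argmax(np.where((x>lo)&(x<hi),q*d,-99))] for lo,hi,q in((.645,.675,1),(.49,.52,-1))]; print(n,"y",y,np.round(r,4),"ctr",np.mean(r).round(4))
    for xx in(.645,.52,.53):
        d=np.diff(g[int((.72-xx)/.0005)]); y=.24-.0005*np.arange(len(d))
        r=[y[np.argmax(np.where((y>lo)&(y<hi),q*d,-99))] for lo,hi,q in((.165,.195,1),(-.035,-.0,-1))]; print(n,"x",xx,np.round(r,4),"ctr",np.mean(r).round(4))
# trivet dark still visible at its robot-side edge; tins elsewhere?
    hsv=cv2.cvtColor(k["img"],cv2.COLOR_BGR2HSV); m=cv2.morphologyEx(((hsv[...,2]>195)&(hsv[...,1]<60)).astype(np.uint8),cv2.MORPH_OPEN,np.ones((3,3)))
    for A,W,r in blobs(k,m,.036,60):
        if min(r[1])>30 and max(r[1])<60: print(n,"tinlike",[np.round(v) for v in r[:2]])
B=rect(c,.012,.46,.56,.0,.16,.5); g=cv2.GaussianBlur(cv2.cvtColor(B,cv2.COLOR_BGR2GRAY),(0,0),2).astype(float)
for y in(.05,.079,.11): 
    d=np.diff(g[:,int((.16-y)/.0005)]); x=.56-.0005*np.arange(len(d)); i=np.argmax(np.where(x<.50,d,-99)); print("trivet low edge",y,x[i],d[i])
E
```

```text
tool_pos: [0.5823, 0.0801, 0.2114]
ee_rot: [0.0, 1.0, -0.006, 0.001]
contact_force: [0.7, 0.6, 1.1]
finger_gap: 0.0543
tool_pos: [0.4555, 0.3627, 0.208]
ee_rot: [-0.001, 1.0, 0.001, -0.001]
top y 0.16 [0.659 0.496] ctr 0.5775
top y 0.13 [0.659  0.5065] ctr 0.5828
top y 0.03 [0.657  0.5035] ctr 0.5802
top y 0.0 [0.6565 0.505 ] ctr 0.5808
top x 0.645 [ 0.1785 -0.0205] ctr 0.079
top x 0.52 [ 0.1795 -0.0185] ctr 0.0805
top x 0.53 [ 0.1875 -0.018 ] ctr 0.0847
sc y 0.16 [0.663 0.508] ctr 0.5855
sc y 0.13 [0.662 0.508] ctr 0.585
sc y 0.03 [0.6615 0.5055] ctr 0.5835
sc y 0.0 [0.6605 0.5045] ctr 0.5825
sc x 0.645 [ 0.1825 -0.017 ] ctr 0.0827
sc x 0.52 [ 0.184 -0.015] ctr 0.0845
sc x 0.53 [ 0.1925 -0.015 ] ctr 0.0888
trivet low edge 0.05 0.47400000000000003 11.0
trivet low edge 0.079 0.48400000000000004 15.0
trivet low edge 0.11 0.48250000000000004 12.0
```

```bash
python3 -c "
from station import arm
print(arm.sign_off())"
```

```text
the job is handed in; nothing more can be done
None
```

The job is handed in; no verdict came back. The trivet measures home against both bars. The three pans stand level and end-for-end on it, within about 3 mm of its centre. The two tins I found stand upright in the bottom pan, and the top pan is empty. I saw no other tins, and nothing else was moved.

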